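# Dial the desk lockbox and fetch the spare key fob

## Robot

A 6-joint arm with a two-finger parallel gripper is mounted at the origin on the work surface. World frame = base frame: x ahead of the robot, y to its left, z up, the work surface at z = 0. Lengths are in m, angles in rad, forces in N, time in s.
With the tool pointing down it reaches from about 0.375 to 0.9 m from the base axis. Payload 3.1 kg.
Tool frame: the origin (TCP) lies on the centre line of the jaws, within the pads' length; the fingertips stand 17 mm ahead of it and the grasp point (between the pads) lies 2 mm behind it; y points along the fingers, z is the direction in which the jaws open and shut, and the axes are right-handed (so a half turn about y gives the same grasp; the last joint's range is limited). The gripper opens to 85 mm and grips with 20 to 120 N. Pads are 22 mm wide; open, the fingers measure 114 mm over their backs; the gripper's body (76 mm by 85 mm) begins 54 mm behind the grasp point. The pads swing forward as they close: fully open they stand 13 mm farther back than shut.
Start: joints at [-1.484, 0.527, 1.433, -0, 1.181, -0.178], TCP at [0.164, -0.603, 0.248] pointing down, gripper open.
Joint ranges: [-3.08, 3.08], [-0.75, 2.2], [0.22, 2.44], [-1.43, 4.57], [0, 2.65], [-2.85, 2.85]. Speed limits (rad/s): [2.79, 2.79, 3.14, 3.14, 3.14, 3.14].

## Interface

Orientations are given as a unit quaternion [x, y, z, w].
In Python, from station import manip gives the robot as it stands.
- The arm moves only by the shell command python3 -m handwheel 'ROWS' [FORCE]. ROWS is JSON, one flat list of numbers, 7 for each row, row after row: the shift along the tool's x, y, z in cm, then the turn, a rotation vector about the tool's x, y, z in rad, then the finger opening in cm, from 0 to 8.54. A call has 1 to 10 rows; each row is the pose to reach, as a shift and turn from the pose commanded when the call began, along the tool's axes at that moment; what a row does not reach only later rows make up. A row lasts 1/12 s, in which the tool goes at most 41.7 mm and 7.16 degrees, less where a joint would pass 70% of its speed; a pose out of reach is approached as far as the arm can. A call with a gripper value outside its range is refused whole. The fingers move at their own pace and stop on an object; FORCE is the grip in N (left out, the last holds). Time passes only in rows, so rows that repeat a pose let the fingers close. It gives the time, the measured TCP pose, the force and the opening at its end, in the units of the state.
- manip.sense(): the state, without advancing time (a new reading comes with each control period).
- manip.snapshot(name): name is "scene" or "top"; returns a dict with "frame" (420x560x3 uint8, red, green, blue), "depth" (420x560 float32, m along the optical axis (not along the pixel's ray), 0 where there is no reading), "camera_matrix" (3x3 intrinsics, pixels), "rvec" (rotation vector, rad) and "tvec" (3), from world to camera coordinates, as OpenCV has them. Camera axes: x right, y down, z forward; pixel columns grow to the right and rows downward; lengths in m; the calibration is good to about 2 mm. A picture is of the moment at which its call begins.
- manip.sign_off(): hands the job in, once; it reports no verdict.
The state is a dict: "t": time; "q": joint angles; "qd": joint speeds; "tau": joint torques, N m; "tcp_pos": TCP position; "tool_rot": TCP orientation; "force": force on the tool from outside, world axes, zero at the start; "ft_torque": the same for the moment, N m; "finger_gap": opening from 0.0 (shut) to 1.0 (fully open).
Only numpy, scipy, OpenCV 4.12 (cv2) and the standard library are available. Lean on these libraries where they do the work, as an engineer would, in place of code of your own. Each camera call takes 0.05 s, during which the arm holds its last target.

## Task

Roll the three thumbwheels of the desk lockbox so that the code 4-7-2 (left to right as seen from the robot) is lined up on top with the red marks. Only then slide the white cover fully open, take out the black key fob and set it down flat, buttons up, in the wooden tray without dropping it. Leave the code dialled and the cover open, and do not disturb the speaker, the figure or the mug.

Things in the scene. Friction and masses are not known exactly. Their poses are not given: they have to be found in the camera images.
- lockbox: Grey desk lockbox, fixed, 200 x 260 x 75 mm (x, y, z). Origin under its centre, +x away from the robot, +y to its left. Front strip: panel at 75 mm with three thumbwheels along y, red marks on the reading line over the axles. Rear left: compartment, x -27 to 95, y 0 to 120 mm, floor 40 mm and rim 75 mm above the desk, under the sliding cover. Rear right: flat deck at 75 mm, over which the cover slides.
- wheel_left_top (a point): Fixed point: top of the left wheel's rim, 87 mm above the desk, where the set digit shows. Axes as the lockbox. Wheel black, white digits upright for the robot, radius 25 mm, 18 mm wide, axle along the lockbox's y, 12 mm proud of the panel, wheels 42 mm apart. A shut fingertip pressed on top with a few N and drawn along the lockbox's x rolls it by friction, 25 mm per rad.
- wheel_middle_top (a point): Fixed point: top of the middle wheel's rim, 87 mm above the desk, where the set digit shows. Axes as the lockbox. Wheel black, white digits upright for the robot, radius 25 mm, 18 mm wide, axle along the lockbox's y, 12 mm proud of the panel, wheels 42 mm apart. A shut fingertip pressed on top with a few N and drawn along the lockbox's x rolls it by friction, 25 mm per rad.
- wheel_right_top (a point): Fixed point: top of the right wheel's rim, 87 mm above the desk, where the set digit shows. Axes as the lockbox. Wheel black, white digits upright for the robot, radius 25 mm, 18 mm wide, axle along the lockbox's y, 12 mm proud of the panel, wheels 42 mm apart. A shut fingertip pressed on top with a few N and drawn along the lockbox's x rolls it by friction, 25 mm per rad.
- wheel_left (a joint): Left (y = +42 mm) thumbwheel's turn in rad: digit N faces straight up at N x 0.6283. Growing values roll its top along the lockbox's +x (away from the robot) and bring up higher digits. Stops at -0.3 and 5.95 (no way round from 9 to 0). Starts above 4, between 5.4 and 7. No clicks: friction of about 1.2 N at the rim holds it where it is left. Set when within 0.16 rad (4 mm at the rim).
- wheel_middle (a joint): Middle (y = 0) thumbwheel's turn in rad: digit N faces straight up at N x 0.6283. Growing values roll its top along the lockbox's +x (away from the robot) and bring up higher digits. Stops at -0.3 and 5.95 (no way round from 9 to 0). Starts below 7, between 4 and 5.6. No clicks: friction of about 1.2 N at the rim holds it where it is left. Set when within 0.16 rad (4 mm at the rim).
- wheel_right (a joint): Right (y = -42 mm) thumbwheel's turn in rad: digit N faces straight up at N x 0.6283. Growing values roll its top along the lockbox's +x (away from the robot) and bring up higher digits. Stops at -0.3 and 5.95 (no way round from 9 to 0). Starts above 2, between 3.4 and 5. No clicks: friction of about 1.2 N at the rim holds it where it is left. Set when within 0.16 rad (4 mm at the rim).
- cover (a joint): Slide of the white cover in m: 0 shut, 0.12 fully open; grows as it moves along the lockbox's -y (to the right). About 1.5 N of friction; stays where left. It is not blocked by the wheels, but must stay shut until the code is set.
- cover_grip (a point): Top centre of the cover's black grip bar, 104 mm above the desk. Bar 50 mm along the lockbox's x, 12 mm thick along y, 22 mm tall, on the middle of the white cover plate (122 x 124 x 6 mm). Moves with the cover. Frame as the lockbox.
- fob: Loose black car-key fob, lying in the compartment: 60 mm (x) x 32 mm (y) x 14 mm, with an 8 mm steel lug at +x and one red and two grey button dots on top. About 60 g. Origin at the centre of its underside, z up.
- tray: Dark wooden open tray, fixed to the desk, 140 x 140 mm, 22 mm high, 6 mm walls and about 6 mm floor. Origin under its centre. It stands left or right of the lockbox.
- speaker: Bystander, loose: black speaker 55 x 160 x 55 mm, origin under its centre. Stands on the other side of the lockbox from the tray.
- figure: Bystander, loose: small silver toy figure with a round head, 56 mm wide, 85 mm tall. Origin under its centre.
- mug: Bystander, loose: white mug, 80 mm across, 90 mm tall, handle at its +y. Origin under its centre.
There are look-alikes about, which are no part of the job. Of the things shaped like the tray, the wooden one is meant.

How it is judged:
By the outcome, as a careful person would: the job done as asked, in the order asked, and still so for the second after the job is handed in, with the robot touching nothing.
It also fails if it takes over 72 s, if anything falls off the work surface, if the arm or the gripper's body presses on something with over 40 N, if the wrist force passes 120 N, or if a joint passes its speed limit or range.

## Working session

There is one attempt and no reset: what is moved stays moved. The work goes in short steps, Python scripts to look and compute and a shell command to move; the robot and the scene stay as the last step left them, time stands still between calls to the robot, and variables do not carry over. Pictures are saved under pics/ and viewed, and the job is handed in when it is done.

```bash
ls; mkdir -p pics
python3 - <<'E'
from station import manip
import cv2
print(manip.sense())
for n in("scene","top"):
    s=manip.snapshot(n); cv2.imwrite(f"pics/{n}0.png",s["frame"][...,::-1]); print(n,s["camera_matrix"],s["rvec"],s["tvec"])
E
```

```text
pics
{'t': 0.0, 'q': array([-1.48350646e+00,  5.28498420e-01,  1.43391196e+00, -1.17842591e-05,
        1.18139361e+00, -1.78485319e-01]), 'qd': array([ 0.00060514,  0.00116949,  0.00052916, -0.00017247, -0.00062469,
       -0.00083123]), 'tau': array([ 3.52629286e-04, -4.42348945e+01, -1.78025758e+01, -2.88410783e-04,
        8.61384789e-03, -5.70575139e-06]), 'tcp_pos': array([ 0.16413448, -0.60235351,  0.24731069]), 'tool_rot': array([-0.09365913,  0.70165308, -0.7000907 ,  0.09372271]), 'force': array([ 0.73924048, -0.69222952,  0.62334219]), 'ft_torque': array([ 0.0276983 , -0.05324317, -0.06980209]), 'finger_gap': 1.0012561451512678}
scene [[404.15052142   0.         285.08968966]
 [  0.         404.15052142 205.31010406]
 [  0.           0.           1.        ]] [ 2.05486897  1.16688348 -0.50267058] [-0.17626311 -0.27709267  1.54408829]
top [[412.6256067    0.         281.98570403]
 [  0.         412.6256067  210.81704018]
 [  0.           0.           1.        ]] [ 2.17987529 -2.20842785  0.08106284] [-0.10108976  0.50994052  1.17889087]
```

View pics/scene0.png

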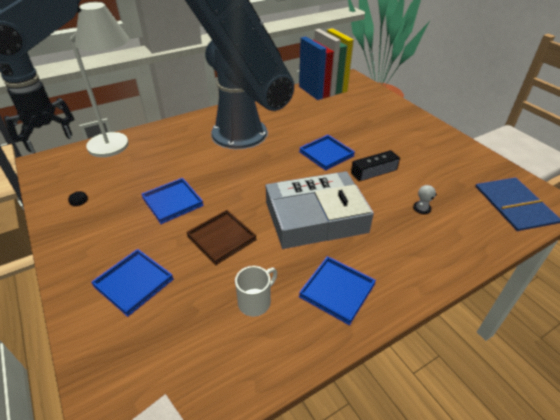

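View pics/top0.png

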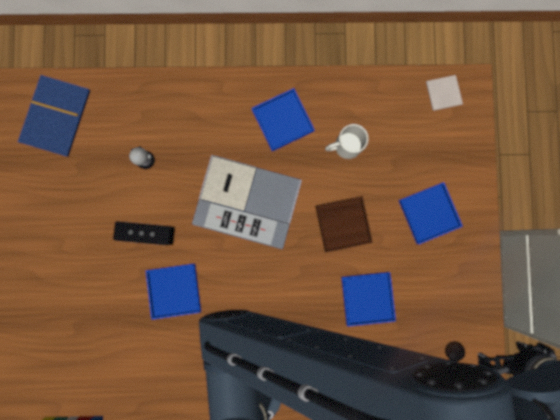

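Top view: lockbox about (245,200), wooden tray at (343,223), blue look-alike trays at (283,119), (430,212), (368,298), (173,291). The speaker is at (144,233), the figure at (141,157) and the mug at (350,142). Next I'll enlarge the crops and measure.

```bash
cat > h.py <<'E'
from station import manip
import numpy as np, cv2
def snap(n):
    s=manip.snapshot(n); s["R"]=cv2.Rodrigues(np.array(s["rvec"]))[0]; s["t"]=np.array(s["tvec"]).ravel(); s["K"]=np.array(s["camera_matrix"]); return s
def world(s):
    v,u=np.mgrid[0:420,0:560]; d=s["depth"]; K=s["K"]
    P=np.stack([(u-K[0,2])/K[0,0]*d,(v-K[1,2])/K[1,1]*d,d],-1)
    return (P-s["t"])@s["R"]
def onplane(s,u,v,z):
    K=s["K"]; r=s["R"].T@np.array([(u-K[0,2])/K[0,0],(v-K[1,2])/K[1,1],1]); c=-s["R"].T@s["t"]
    return c+r*(z-c[2])/r[2]
def proj(s,P): return cv2.projectPoints(np.float64(P).reshape(-1,1,3),s["rvec"],s["tvec"],s["K"],None)[0][:,0]
def crop(s,u0,v0,u1,v1,f,name):
    cv2.imwrite("pics/"+name,cv2.resize(s["frame"][v0:v1,u0:u1,::-1],None,fx=f,fy=f,interpolation=cv2.INTER_CUBIC))
E
python3 - <<'E'
from h import *
s=snap("top"); W=world(s)
crop(s,185,145,385,265,4,"c_top.png")
for n,(u,v) in dict(deck=(275,190),cover=(225,192),panel=(205,217),tray=(343,223),desk=(300,280),spk=(144,233),fig=(141,157),mug=(350,142)).items(): print(n,W[v,u].round(4))
# box top mask
Z=W[...,2]; m=((Z>.066)&(Z<.1)).astype(np.uint8); m[:, :185]=0; m[:,310:]=0; m[:145]=0;m[260:]=0
c=max(cv2.findContours(m,0,cv2.CHAIN_APPROX_NONE)[0],key=cv2.contourArea)
p=np.array([onplane(s,*q[0],.075)[:2] for q in c],np.float32); print(cv2.minAreaRect(p))
rgb=s["frame"].astype(int)
t=((Z>-.01)&(Z<.04)&(rgb.sum(-1)<150)).astype(np.uint8); t[:,:305]=0;t[:,385:]=0;t[:185]=0;t[260:]=0
c=max(cv2.findContours(t,0,cv2.CHAIN_APPROX_NONE)[0],key=cv2.contourArea)
p=np.array([onplane(s,*q[0],.022)[:2] for q in c],np.float32); print(cv2.minAreaRect(p))
s2=snap("scene"); crop(s2,255,160,385,255,6,"c_scene.png")
E
```

```text
deck [ 0.5632 -0.0885  0.0715]
cover [0.5585 0.049  0.0787]
panel [0.4908 0.1055 0.0706]
tray [ 0.4714 -0.2861  0.003 ]
desk [ 0.3072 -0.1577 -0.0018]
spk [0.4491 0.2782 0.0539]
fig [0.6583 0.2799 0.0795]
mug [ 0.7114 -0.3123  0.0035]
((0.5331043004989624, -0.008081197738647461), (0.25979334115982056, 0.1997249871492386), 73.82904052734375)
((0.46809452772140503, -0.2841203212738037), (0.13247336447238922, 0.13604708015918732), 10.740346908569336)
```

View pics/c_top.png

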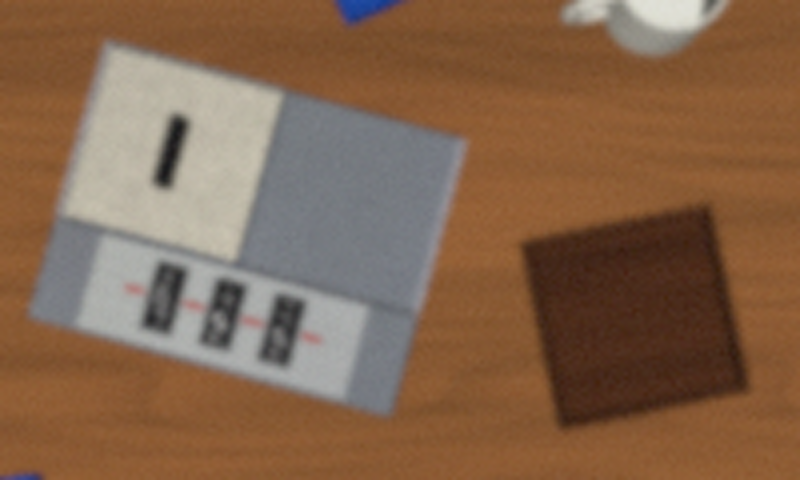

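View pics/c_scene.png

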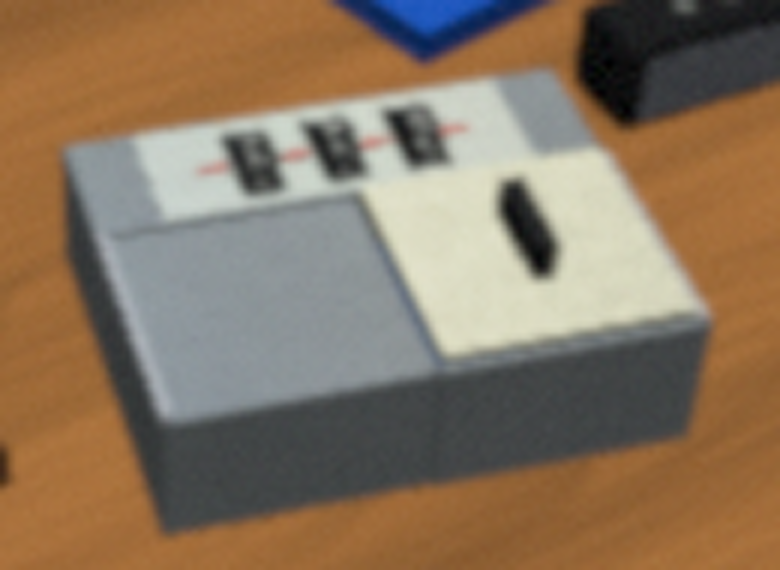

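```bash
cat >> h.py <<'E'
BOX=np.array([.5331,-.0081]); YAW=np.radians(73.829-90)
A=np.array([[np.cos(YAW),-np.sin(YAW)],[np.sin(YAW),np.cos(YAW)]])
def b2w(x,y,z): 
    xy=BOX+A@np.array([x,y]); return np.array([*xy,z])
def rect(s,img,x0,x1,y0,y1,z,mm=.25):
    # rectified patch of the box plane z: image up=+x, left=+y
    xs=np.arange(x1,x0,-mm/1000); ys=np.arange(y1,y0,-mm/1000)
    X,Y=np.meshgrid(xs,ys,indexing='ij'); P=np.stack([BOX[0]+A[0,0]*X+A[0,1]*Y,BOX[1]+A[1,0]*X+A[1,1]*Y,np.full_like(X,z)],-1)
    q=proj(s,P.reshape(-1,3)).reshape(X.shape+(2,)).astype(np.float32)
    return cv2.remap(img,q[...,0],q[...,1],cv2.INTER_CUBIC)
E
python3 - <<'E'
from h import *
F=[snap("top") for _ in range(8)]; s=F[0]
print([np.abs(f["frame"].astype(int)-s["frame"]).mean() for f in F[1:3]])
im=np.mean([f["frame"] for f in F],0).astype(np.float32); np.save("avg0.npy",im)
r=rect(s,im,-.1,.1,-.13,.13,.0785,.4); cv2.imwrite("pics/r0.png",np.clip(r[...,::-1],0,255))
r=rect(s,im,-.1,-.03,-.07,.07,.080,.2); cv2.imwrite("pics/r1.png",np.clip(r[...,::-1],0,255))
print(BOX, proj(s,[b2w(x,y,.075) for x in(-.1,.1) for y in (-.13,.13)]))
E
```

```text
[np.float64(2.214766156462585), np.float64(2.216744614512472)]
[ 0.5331 -0.0081] [[281.7701547  248.71552879]
 [190.44416329 223.47628856]
 [300.94805467 178.85925009]
 [210.60864674 154.01593288]][ WARN:0@4.151] global loadsave.cpp:1063 imwrite_ Unsupported depth image for selected encoder is fallbacked to CV_8U.
```

View pics/r0.png

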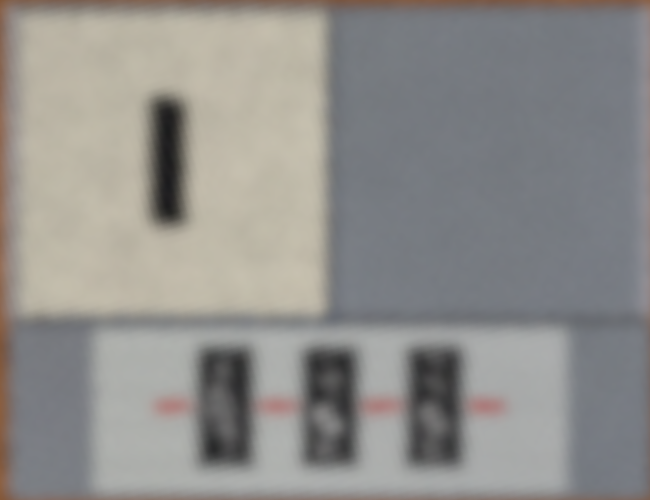

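View pics/r1.png

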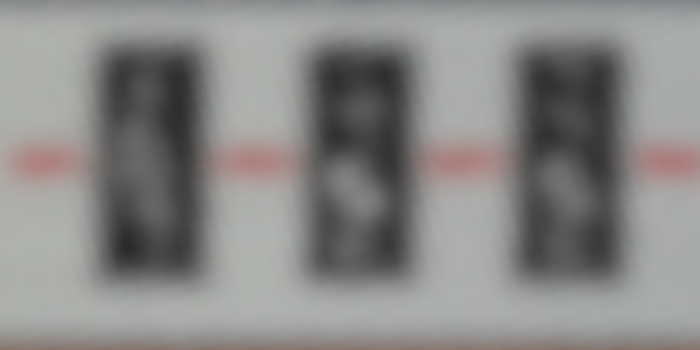

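```bash
cat >> h.py <<'E'
def unwrap(s,img,yc,xw=-.0615,dz=0,span=1.05,mm=.2,w=.018):
    # strip: rows = arc, up=+x; cols left=+y
    ph=np.arange(span,-span,-mm/25); ys=np.arange(yc+w/2,yc-w/2,-mm/1000)
    PH,Y=np.meshgrid(ph,ys,indexing='ij'); X=xw+.025*np.sin(PH); Z=.062+dz+.025*np.cos(PH)
    P=np.stack([BOX[0]+A[0,0]*X+A[0,1]*Y,BOX[1]+A[1,0]*X+A[1,1]*Y,Z],-1)
    q=proj(s,P.reshape(-1,3)).reshape(X.shape+(2,)).astype(np.float32)
    return cv2.remap(img,q[...,0],q[...,1],cv2.INTER_CUBIC)
def strips(s,img,name,**k):
    out=[]
    for y in(.042,0,-.042):
        u=unwrap(s,img,y,**k).mean(-1); u=np.clip((u-u.min())/(np.percentile(u,99)-u.min())*255,0,255)
        u=cv2.resize(u,None,fx=2,fy=2,interpolation=cv2.INTER_CUBIC); out+=[u,np.zeros((u.shape[0],40))]
    cv2.imwrite("pics/"+name,np.hstack(out).clip(0,255).astype(np.uint8))
def avg(n,k):
    F=[snap(n) for _ in range(k)]; return F[0],np.mean([f["frame"] for f in F],0).astype(np.float32)
E
python3 - <<'E'
from h import *
s,_=avg("top",1); im=np.load("avg0.npy")
print("top cam",-s["R"].T@s["t"])
strips(s,im,"u_top.png",w=.03)
s2,im2=avg("scene",12); np.save("avg0s.npy",im2); print("scene cam",-s2["R"].T@s2["t"])
strips(s2,im2,"u_sc.png",w=.03)
r=rect(s,im,-.1,-.03,-.07,.07,.075,.2);m=(r[...,0]-r[...,1]);
print("marks row",[ (m[:,a:b].clip(20)-20).sum(1)@np.arange(m.shape[0])/(m[:,a:b].clip(20)-20).sum() for a,b in((0,80),(220,300),(420,500),(630,700))])
r=rect(s,im,-.1,-.03,-.13,.13,.075,.4).mean(-1); print("panel cols",np.diff(r[120:160].mean(0)).round(0).astype(int)[:60],)
E
python3 - <<'E'
import cv2,numpy as np
a=cv2.imread('pics/u_top.png');b=cv2.imread('pics/u_sc.png');cv2.imwrite('pics/u0.png',np.hstack([a,b])[:,:800*2]);print(a.shape,b.shape)
E
```

```text
top cam [ 0.43288118 -0.09475828  1.20982516]
scene cam [ 1.22435596 -0.54366852  0.83512556]
marks row [np.float64(161.690805774012), np.float64(161.6623523889794), np.float64(161.27898149289484), np.float64(161.47094188049212)]
panel cols [1 2 2 2 2 2 2 2 2 2 2 2 1 1 1 1 1 1 1 1 0 0 0 0 0 0 0 0 0 0 0 0 0 0 0 0 0
 0 0 0 0 0 0 0 0 0 0 0 0 0 0 0 0 0 0 0 0 0 0 0]
(526, 1020, 3) (526, 1020, 3)
```

View pics/u_top.png

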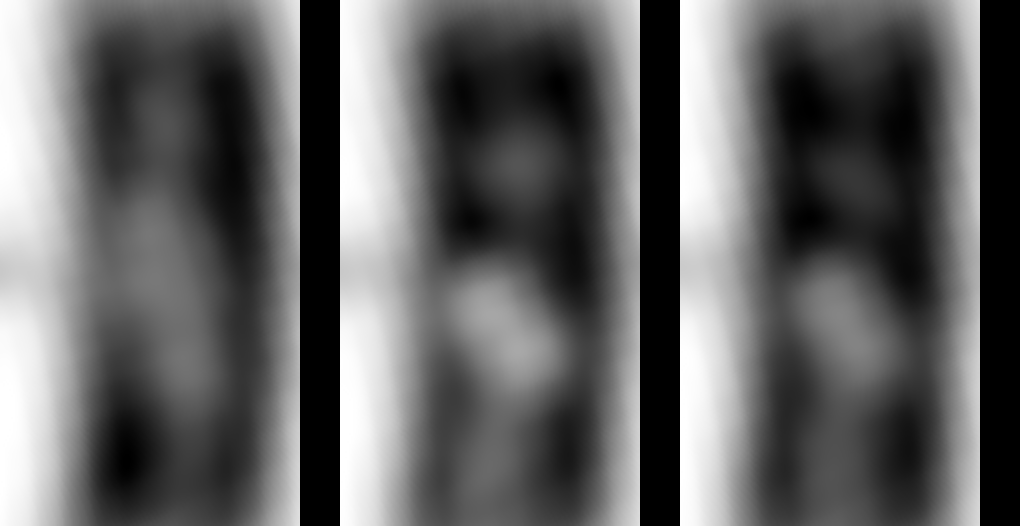

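View pics/u_sc.png

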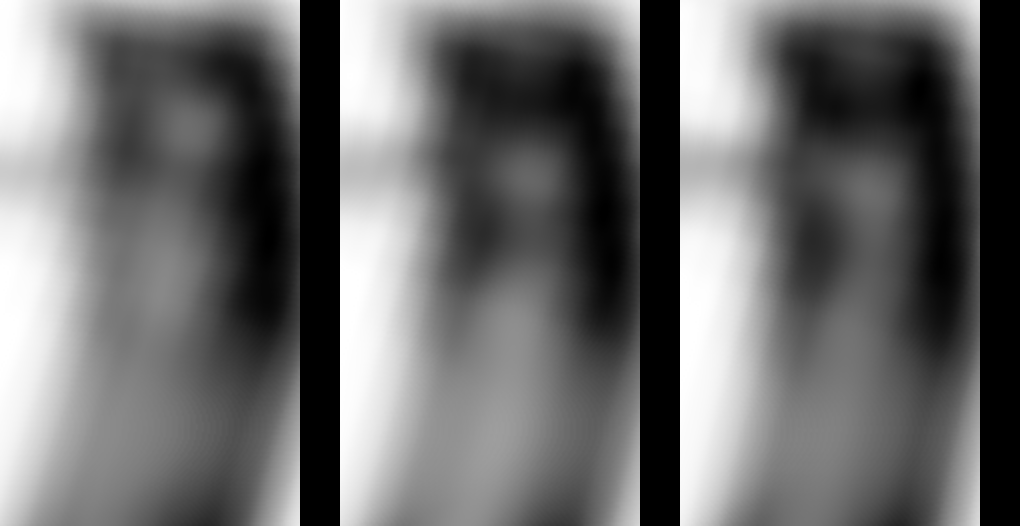

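```bash
cat > fit.py <<'E'
from h import *
from scipy.ndimage import gaussian_filter
FONTS={'simplex':(cv2.FONT_HERSHEY_SIMPLEX,1),'duplex':(cv2.FONT_HERSHEY_DUPLEX,1)}
def seg7(d,w,h,t):
    im=np.zeros((h,w),np.uint8); S={'0':'abcdef','1':'bc','2':'abged','3':'abgcd','4':'fgbc','5':'afgcd','6':'afgedc','7':'abc','8':'abcdefg','9':'abcdfg'}[str(d)]
    m=h//2
    R=dict(a=(0,0,w,t),d=(0,h-t,w,h),g=(0,m-t//2,w,m-t//2+t),f=(0,0,t,m),b=(w-t,0,w,m),e=(0,m,t,h),c=(w-t,m,w,h))
    for k in S: x0,y0,x1,y1=R[k]; im[y0:y1,x0:x1]=255
    return im
def glyph(font,d,w,h,t):
    if font=='seg7': return seg7(d,w,h,t)
    big=np.zeros((400,400),np.uint8); fs=8
    cv2.putText(big,str(d),(80,320),FONTS[font][0],fs,255,max(1,int(t*fs*22/h)),cv2.LINE_AA)
    ys,xs=np.where(big>0); x0,x1=xs.min(),xs.max()+1
    g=big[ys.min():ys.max()+1,x0:x1]
    gw=max(t,int(g.shape[1]*h/g.shape[0]*w/(h*.66)))
    return cv2.resize(g,(min(gw,w+4),h),interpolation=cv2.INTER_AREA)
def strip(font,w,h,t):
    # 0.1mm/px texture; arc from digit -1 to 11 ; row index increases with digit
    P=157; tex=np.zeros((12*P,180),np.float32)
    for d in range(10):
        g=glyph(font,d,w,h,t); r=(d+1)*P-g.shape[0]//2; c=90-g.shape[1]//2
        tex[r:r+g.shape[0],c:c+g.shape[1]]=g/255.
    return tex
def prep(s,yc,xw,dy,up=6):
    # window supersampled pixel->(phi,y)
    c=proj(s,[b2w(xw,yc,.087)])[0]; u0,v0=int(c[0])-9,int(c[1])-12; W_,H_=20,26
    uu=(np.arange(W_*up)+.5)/up-.5+u0; vv=(np.arange(H_*up)+.5)/up-.5+v0
    U,V=np.meshgrid(uu,vv); K=s["K"]; r=np.stack([(U-K[0,2])/K[0,0],(V-K[1,2])/K[1,1],np.ones_like(U)],-1)@s["R"]
    C=-s["R"].T@s["t"]; cb=np.array([*(A.T@(C[:2]-BOX)),C[2]]); cb[0]-=xw; cb[1]-=yc+dy; cb[2]-=.062
    rb=np.concatenate([r[...,:2]@A,r[...,2:]],-1)
    a=rb[...,0]**2+rb[...,2]**2; b=rb[...,0]*cb[0]+rb[...,2]*cb[2]; cc=cb[0]**2+cb[2]**2-.025**2
    D=b*b-a*cc; k=np.where(D>0,(-b-np.sqrt(D.clip(0)))/a,0); p=cb+k[...,None]*rb
    ph=np.arctan2(p[...,0],p[...,2]); ok=(D>0)&(np.abs(p[...,1])<.009)&(p[...,2]>.0125)
    return (u0,v0,W_,H_,up),ph,p[...,1],ok
def model(pre,tex,v,sig):
    (u0,v0,W_,H_,up),ph,y,ok=pre
    row=((v+1)*.6283-ph)*250; col=90-y*1e4
    g=cv2.remap(tex,col.astype(np.float32),row.astype(np.float32),cv2.INTER_LINEAR,borderValue=0)*ok
    f=lambda a:gaussian_filter(a,sig*up).reshape(H_,up,W_,up).mean((1,3))
    return f(g),f(ok.astype(float))
def fitwheel(views,yc,lo,hi,cfgs,dxs=(0,),dys=(0,),sig=.9,step=.05,xw=-.0623):
    res=[]
    for dx in dxs:
      for dy in dys:
        pres=[(prep(s,yc,xw+dx,dy),img) for s,img in views]
        for cn,tex in cfgs.items():
          for v in np.arange(lo,hi+1e-6,step):
            sse=sst=0
            for pre,img in pres:
              u0,v0,W_,H_,_=pre[0]; g,o=model(pre,tex,v,sig); I=img[v0:v0+H_,u0:u0+W_].mean(-1)
              m=o>.93
              X=np.stack([g[m],np.ones(m.sum()),o[m]],1); y=I[m]
              co,*_=np.linalg.lstsq(X,y,rcond=None); e=y-X@co
              if co[0]<0: e=y-y.mean()
              sse+=(e**2).sum(); sst+=((y-y.mean())**2).sum()
            res.append((1-sse/sst,round(v,2),cn,dx,dy))
    return sorted(res,reverse=True)
E
python3 - <<'E'
from fit import *
s,_=avg("top",1); im=np.load("avg0.npy")
for f in('simplex','duplex','seg7'):
  for w,h,t in((60,100,14),(80,120,16),(100,130,22)):
    cf={f"{f}{w}":strip(f,w,h,t)}
    for yc,lo,hi in((.042,5.2,7.2),(0,3.8,5.8),(-.042,3.2,5.2)):
      R=fitwheel([(s,im)],yc,lo,hi,cf,dxs=(0,),dys=(-.0015,0)); 
      alt=next((r for r in R if abs(r[1]-R[0][1])>.4),None)
      print(yc,R[0],alt[:2])
E
```

```text
0.042 (np.float64(0.30273810049787997), np.float64(6.15), 'simplex60', 0, -0.0015) (np.float64(0.1806884469947535), np.float64(5.75))
0 (np.float64(0.3355906262359436), np.float64(5.65), 'simplex60', 0, -0.0015) (np.float64(0.3098184140088768), np.float64(4.65))
-0.042 (np.float64(0.31605575624379445), np.float64(4.6), 'simplex60', 0, -0.0015) (np.float64(0.24986211986633944), np.float64(3.75))
0.042 (np.float64(0.4156462123512997), np.float64(6.15), 'simplex80', 0, -0.0015) (np.float64(0.220693695064636), np.float64(5.75))
0 (np.float64(0.4356771958871857), np.float64(5.65), 'simplex80', 0, -0.0015) (np.float64(0.2791470037724948), np.float64(4.65))
-0.042 (np.float64(0.3000234002008638), np.float64(4.65), 'simplex80', 0, -0.0015) (np.float64(0.2795846523597093), np.float64(3.8))
0.042 (np.float64(0.4920025038271787), np.float64(6.1), 'simplex100', 0, -0.0015) (np.float64(0.20799266732541832), np.float64(5.65))
0 (np.float64(0.5035589705964181), np.float64(5.65), 'simplex100', 0, -0.0015) (np.float64(0.2561254716525384), np.float64(4.65))
-0.042 (np.float64(0.2983552963414673), np.f
[... 1727 characters left out ...]
0', 0, 0) (np.float64(0.21268383895524234), np.float64(6.5))
0 (np.float64(0.5183416898628426), np.float64(4.65), 'seg780', 0, -0.0015) (np.float64(0.43575218923852455), np.float64(5.65))
-0.042 (np.float64(0.5236536938109333), np.float64(4.65), 'seg780', 0, -0.0015) (np.float64(0.1676438644025412), np.float64(5.1))
0.042 (np.float64(0.584694308003412), np.float64(6.05), 'seg7100', 0, 0) (np.float64(0.24872531492450378), np.float64(6.45))
0 (np.float64(0.5941980073046638), np.float64(4.65), 'seg7100', 0, -0.0015) (np.float64(0.3939466196102922), np.float64(5.6))
-0.042 (np.float64(0.5951899862140937), np.float64(4.65), 'seg7100', 0, -0.0015) (np.float64(0.23035635404113164), np.float64(5.2))
```

Run:
```python
from fit import *
s,_=avg("top",1); im=np.load("avg0.npy")
out=[]
for w in(60,80,100):
 for h in(100,120,140):
  for t in(14,22,30):
   for sig in(.6,.9,1.2):
    tex={f"{w},{h},{t},{sig}":strip('seg7',w,h,t)}
    tot=0;vs=[]
    for yc,lo,hi in((.042,5.2,7.2),(0,3.8,5.8),(-.042,3.2,5.2)):
      R=fitwheel([(s,im)],yc,lo,hi,tex,dys=(-.0015,),sig=sig,step=.1); tot+=R[0][0]; vs.append((R[0][1],round(R[0][0],2),round(next(r for r in R if abs(r[1]-R[0][1])>.4)[0],2)))
    out.append((tot/3,list(tex)[0],[(float(a),float(b),float(c)) for a,b,c in vs]))
for o in sorted(out,reverse=True)[:8]: print(o)
```

```text
(np.float64(0.729398478472702), '100,100,14,1.2', [(6.1, 0.58, 0.22), (4.7, 0.83, 0.32), (4.7, 0.78, 0.08)])
(np.float64(0.7214654833649475), '100,120,14,1.2', [(6.0, 0.67, 0.31), (4.7, 0.79, 0.45), (4.7, 0.71, 0.2)])
(np.float64(0.7127490620413507), '100,120,22,1.2', [(6.0, 0.64, 0.29), (4.7, 0.8, 0.4), (4.7, 0.71, 0.13)])
(np.float64(0.6732441311669977), '100,100,22,1.2', [(6.1, 0.51, 0.22), (4.7, 0.78, 0.27), (4.7, 0.72, 0.07)])
(np.float64(0.6709371996663073), '100,120,30,1.2', [(6.0, 0.57, 0.27), (4.7, 0.77, 0.31), (4.7, 0.68, 0.09)])
(np.float64(0.6458912651715738), '80,100,14,1.2', [(6.1, 0.57, 0.22), (4.7, 0.72, 0.35), (4.7, 0.64, 0.07)])
(np.float64(0.6287418821214078), '80,120,14,1.2', [(6.0, 0.7, 0.31), (4.7, 0.66, 0.52), (4.7, 0.53, 0.15)])
(np.float64(0.614884913495376), '100,100,30,1.2', [(6.1, 0.44, 0.22), (4.6, 0.73, 0.22), (4.7, 0.67, 0.07)])
```

Run:
```python
from fit import *
s,_=avg("top",1); im=np.load("avg0.npy")
out=[]
for w,h,t in((90,110,14),(100,110,14),(110,110,14),(100,110,10),(110,120,14)):
  for sig in(1.2,1.5,1.8):
   for dx in(-.0015,0,.0015):
    for dy in(-.003,-.0015,0):
     tex={f"{w},{h},{t},{sig}":strip('seg7',w,h,t)}
     tot=0;vs=[]
     for yc,lo,hi in((.042,5.8,6.4),(0,4.4,5.),(-.042,4.4,5.)):
      R=fitwheel([(s,im)],yc,lo,hi,tex,dxs=(dx,),dys=(dy,),sig=sig,step=.1); tot+=R[0][0]; vs.append((float(R[0][1]),round(float(R[0][0]),2)))
     out.append((tot/3,list(tex)[0],dx,dy,vs))
for o in sorted(out,reverse=True)[:8]: print(o)
from scipy.spatial.transform import Rotation as Ro
q=manip.sense(); print(q['t'],Ro.from_quat(q['tool_rot']).as_matrix().round(3),q['tcp_pos'])
```

```text
(np.float64(0.8562627216967819), '90,110,14,1.5', -0.0015, 0, [(6.2, 0.84), (4.8, 0.88), (4.8, 0.84)])
(np.float64(0.8354397064991711), '110,110,14,1.5', 0, 0, [(6.1, 0.72), (4.7, 0.92), (4.7, 0.87)])
(np.float64(0.8118495754549939), '90,110,14,1.5', 0, 0, [(6.1, 0.74), (4.7, 0.89), (4.8, 0.81)])
(np.float64(0.7690132980356935), '110,110,14,1.5', 0.0015, 0, [(6.0, 0.56), (4.6, 0.91), (4.6, 0.84)])
(np.float64(0.7503557027614831), '90,110,14,1.5', 0.0015, 0, [(6.0, 0.62), (4.6, 0.85), (4.7, 0.78)])
(np.float64(0.7406145200155603), '90,110,14,1.5', -0.0015, -0.0015, [(6.1, 0.49), (4.8, 0.87), (4.8, 0.86)])
(np.float64(0.7198907126320148), '90,110,14,1.2', -0.0015, 0, [(6.2, 0.72), (4.8, 0.71), (4.8, 0.73)])
(np.float64(0.717298257003935), '90,110,14,1.2', -0.0015, -0.0015, [(6.2, 0.69), (4.8, 0.76), (4.8, 0.7)])
1.4 [[-0.965  0.     0.263]
 [-0.263  0.    -0.965]
 [-0.    -1.    -0.   ]] [ 0.16421499 -0.60302127  0.24832679]fit.py:57: RuntimeWarning: divide by zero encountered in scalar divide
  res.append((1-sse/sst,round(v,2),cn,dx,dy))
fit.py:57: RuntimeWarning: invalid value encountered in scalar divide
  res.append((1-sse/sst,round(v,2),cn,dx,dy))
fit.py:56: RuntimeWarning: Mean of empty slice.
  sse+=(e**2).sum(); sst+=((y-y.mean())**2).sum()
  ret = ret.dtype.type(ret / rcount)
```

```bash
cat >> h.py <<'E'
from scipy.spatial.transform import Rotation as Ro
def goal_R(flip=1):
    xb=np.array([A[0,0],A[1,0],0]); yb=np.array([A[0,1],A[1,1],0])
    return np.stack([-xb*flip,[0,0,-1],-yb*flip],1)
def plan(x,y,z,world_=False,Rg=None):
    q=manip.sense(); R=Ro.from_quat(q['tool_rot']).as_matrix(); p=np.array([x,y,z]) if world_ else b2w(x,y,z)
    d=R.T@(p-q['tcp_pos'])*100; rv=Ro.from_matrix(R.T@(goal_R() if Rg is None else Rg)).as_rotvec()
    print("shift cm",d.round(2),"turn",rv.round(3),"target",p.round(3))
def where():
    q=manip.sense(); d=A.T@(q['tcp_pos'][:2]-BOX); print("t",round(q['t'],2),"box",(d*1000).round(1),"z",round(q['tcp_pos'][2]*1000,1),"F",q['force'].round(1),"gap",round(q['finger_gap'],3),"q",q['q'].round(2))
E
python3 -c "
from h import *
where(); plan(-.0533,.042,.248)"
```

```text
t 1.4 box [-188.6 -674.1] z 248.3 F [ 0.5  0.6 -0.4] gap 1.002 q [-1.48  0.53  1.43  0.    1.18 -0.18]
shift cm [-4.886e+01  3.000e-02 -5.407e+01] turn [ 0.     0.548 -0.   ] target [0.494 0.047 0.248]
```

```bash
python3 -m handwheel '[-10,0,-11,0,0.1,0,0, -20,0,-22,0,0.2,0,0, -30,0,-33,0,0.3,0,0, -40,0,-44,0,0.4,0,0, -48.9,0,-54.1,0,0.548,0,0, -48.9,0,-54.1,0,0.548,0,0, -48.9,0,-54.1,0,0.548,0,0, -48.9,0,-54.1,0,0.548,0,0, -48.9,0,-54.1,0,0.548,0,0, -48.9,0,-54.1,0,0.548,0,0]' 20; python3 -c "
from h import *
where(); plan(-.0533,.042,.248)"
```

```text
t: 2.23
tcp_pos: [0.3533, -0.2299, 0.2487]
tool_rot: [-0.1, -0.7, 0.7, 0.099]
force: [1.5, -0.2, -0.0]
finger_gap: -0.001
t 2.23 box [-110.9 -263.1] z 248.7 F [ 1.5 -0.2 -0. ] gap -0.001 q [-0.84  0.25  1.92  0.    0.97  1.01]
shift cm [ -5.74   0.06 -30.52] turn [-0.    -0.001 -0.001] target [0.494 0.047 0.248]
```

```bash
python3 -m handwheel '[-5.7,0,-30.5,0,0,0,0, -5.7,0,-30.5,0,0,0,0, -5.7,0,-30.5,0,0,0,0, -5.7,0,-30.5,0,0,0,0, -5.7,0,-30.5,0,0,0,0, -5.7,0,-30.5,0,0,0,0, -5.7,0,-30.5,0,0,0,0, -5.7,0,-30.5,0,0,0,0, -5.7,0,-30.5,0,0,0,0, -5.7,0,-30.5,0,0,0,0]'; python3 -c "
from h import *
where(); plan(-.0533,.042,.115)"
```

```text
t: 3.07
tcp_pos: [0.4925, 0.0463, 0.2482]
tool_rot: [-0.098, -0.7, 0.7, 0.098]
force: [0.1, -0.4, 0.5]
finger_gap: 0.005
t 3.07 box [-54.2  40.9] z 248.2 F [ 0.1 -0.4  0.5] gap 0.005 q [-0.13  0.35  1.75 -0.    1.04  1.72]
shift cm [-0.09 13.32 -0.12] turn [-0.     0.003  0.   ] target [0.494 0.047 0.115]
```

```bash
python3 -m handwheel '[0,4,-0.1,0,0,0,0, 0,8,-0.1,0,0,0,0, 0,11,-0.1,0,0,0,0, 0,13,-0.1,0,0,0,0, 0,13.8,-0.1,0,0,0,0, 0,13.8,-0.1,0,0,0,0]'; python3 -c "
from h import *
where()
s=snap('scene'); crop(s,230,130,370,235,5,'h1.png')"
```

```text
t: 3.57
tcp_pos: [0.4912, 0.0452, 0.1088]
tool_rot: [-0.098, -0.7, 0.7, 0.102]
force: [1.5, -0.3, 0.0]
finger_gap: -0.001
t 3.57 box [-55.1  39.5] z 108.8 F [ 1.5 -0.3  0. ] gap -0.001 q [-0.14  0.58  1.88 -0.    0.69  1.72]
```

View pics/h1.png

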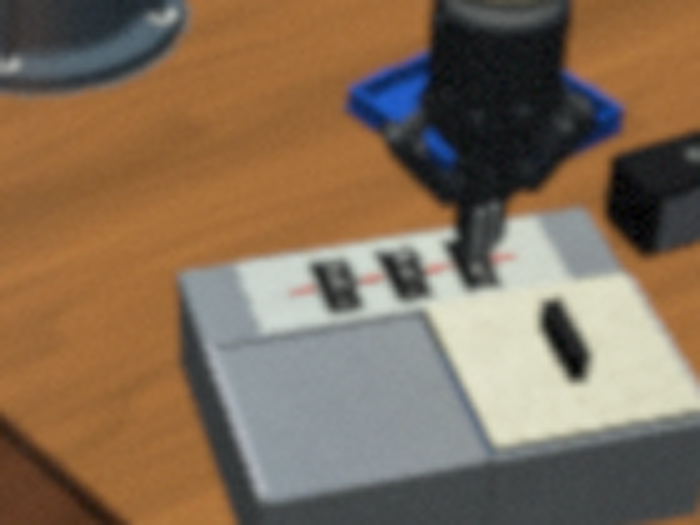

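```bash
python3 -m handwheel '[0,0.2,-0.15,0,0,0,0, 0,0.4,-0.15,0,0,0,0, 0,0.4,-0.15,0,0,0,0]'; python3 -c "
from h import *
where()"; python3 -m handwheel '[0,0.1,0,0,0,0,0, 0,0.1,0,0,0,0,0]'; python3 -c "
from h import *
where()"
```

```text
t: 3.87
tcp_pos: [0.4939, 0.0476, 0.1074]
tool_rot: [-0.1, -0.7, 0.7, 0.099]
force: [-0.1, -0.3, 0.2]
finger_gap: 0.001
t 3.87 box [-53.2  42.6] z 107.4 F [-0.1 -0.3  0.2] gap 0.001 q [-0.13  0.59  1.88 -0.    0.68  1.72]
t: 4.03
tcp_pos: [0.4935, 0.0479, 0.1059]
tool_rot: [0.1, 0.7, -0.7, -0.099]
force: [-0.8, -0.1, -0.6]
finger_gap: 0.004
t 4.03 box [-53.6  42.7] z 105.9 F [-0.8 -0.1 -0.6] gap 0.004 q [-0.13  0.59  1.88 -0.    0.67  1.72]
```

```bash
python3 -m handwheel '[0,0.1,0,0,0,0,0, 0,0.1,0,0,0,0,0]';  python3 -m handwheel '[0,0.1,0,0,0,0,0, 0,0.1,0,0,0,0,0]'; python3 -m handwheel '[0,0.1,0,0,0,0,0, 0,0.1,0,0,0,0,0]'
```

```text
t: 4.2
tcp_pos: [0.4932, 0.0479, 0.1044]
tool_rot: [-0.099, -0.7, 0.7, 0.099]
force: [0.5, -0.2, -0.4]
finger_gap: 0.004
t: 4.37
tcp_pos: [0.4936, 0.0478, 0.1039]
tool_rot: [-0.1, -0.7, 0.7, 0.099]
force: [-0.6, -0.4, 4.2]
finger_gap: 0.001
t: 4.53
tcp_pos: [0.4947, 0.0475, 0.1036]
tool_rot: [-0.101, -0.7, 0.7, 0.098]
force: [0.1, -1.5, 10.4]
finger_gap: 0.001
```

```bash
python3 -m handwheel '[0,-0.03,0,0,0,0,0, 0.3,-0.03,0,0,0,0,0, 0.6,-0.03,0,0,0,0,0, 0.9,-0.03,0,0,0,0,0, 1.2,-0.03,0,0,0,0,0, 1.5,-0.03,0,0,0,0,0, 1.7,-0.03,0,0,0,0,0, 1.7,-0.03,0,0,0,0,0, 1.7,-0.03,0,0,0,0,0]'; python3 -c "
from h import *
where()"; python3 -m handwheel '[0,-1,0,0,0,0,0, -1.7,-1,0,0,0,0,0, -1.7,-1,0,0,0,0,0, -1.7,-0.2,0,0,0,0,0, -1.7,0,0,0,0,0,0, -1.7,0,0,0,0,0,0]';  python3 -c "
from h import *
where()"
```

```text
t: 5.28
tcp_pos: [0.4784, 0.0522, 0.1038]
tool_rot: [-0.101, -0.7, 0.7, 0.098]
force: [0.7, -1.0, 9.3]
finger_gap: -0.001
t 5.28 box [-69.3  42.7] z 103.8 F [ 0.7 -1.   9.3] gap -0.001 q [-0.12  0.58  1.92 -0.    0.64  1.73]
t: 5.78
tcp_pos: [0.4949, 0.0475, 0.1035]
tool_rot: [-0.101, -0.7, 0.7, 0.098]
force: [1.3, -0.8, 11.6]
finger_gap: -0.002
t 5.78 box [-52.1  42.8] z 103.5 F [ 1.3 -0.8 11.6] gap -0.002 q [-0.13  0.59  1.88 -0.    0.66  1.72]
```

```bash
python3 -m handwheel '[0.3,0,0,0,0,0,0, 0.6,0,0,0,0,0,0, 0.9,0,0,0,0,0,0, 1.2,0,0,0,0,0,0, 1.5,0,0,0,0,0,0, 1.6,0,0,0,0,0,0, 1.6,0,0,0,0,0,0]'; python3 -c "
from h import *
where()"; python3 -m handwheel '[0,-1.5,0,0,0,0,0, 0.2,-1.5,2.1,0,0,0,0, 0.2,-1.5,4.25,0,0,0,0,  0.2,-1.5,4.25,0,0,0,0, 0.2,-0.3,4.25,0,0,0,0, 0.2,-0.02,4.25,0,0,0,0, 0.2,-0.02,4.25,0,0,0,0]';  python3 -c "
from h import *
where()"
```

```text
t: 6.37
tcp_pos: [0.4787, 0.0522, 0.1037]
tool_rot: [-0.101, -0.7, 0.7, 0.098]
force: [0.4, -1.5, 15.0]
finger_gap: 0.001
t 6.37 box [-69.   42.8] z 103.7 F [ 0.4 -1.5 15. ] gap 0.001 q [-0.12  0.58  1.92 -0.    0.64  1.73]
t: 6.95
tcp_pos: [0.4625, 0.0123, 0.1032]
tool_rot: [-0.098, -0.7, 0.7, 0.1]
force: [-3.9, -2.2, 13.9]
finger_gap: 0.005
t 6.95 box [-73.5  -0.1] z 103.2 F [-3.9 -2.2 13.9] gap 0.005 q [-0.22  0.57  1.96 -0.    0.62  1.64]
```

```bash
python3 -m handwheel '[-0.3,-0.02,0,0,0,0,0, -0.6,-0.02,0,0,0,0,0, -0.9,-0.02,0,0,0,0,0, -1.2,-0.02,0,0,0,0,0, -1.5,-0.02,0,0,0,0,0, -1.8,-0.02,0,0,0,0,0, -1.9,-0.02,0,0,0,0,0, -1.9,-0.02,0,0,0,0,0]'; python3 -c "
from h import *
where()"; python3 -m handwheel '[0,-1.2,0,0,0,0,0, 1.8,-1.2,0,0,0,0,0, 1.8,-1.2,0,0,0,0,0,  1.8,-1.2,0,0,0,0,0, 1.8,-0.3,0,0,0,0,0, 1.8,0,0,0,0,0,0, 1.8,0,0,0,0,0,0]';  python3 -c "
from h import *
where()"
```

```text
t: 7.62
tcp_pos: [0.4826, 0.0064, 0.1036]
tool_rot: [-0.099, -0.7, 0.701, 0.099]
force: [0.0, -3.4, 11.0]
finger_gap: -0.003
t 7.62 box [-52.5  -0.1] z 103.6 F [ 0.  -3.4 11. ] gap -0.003 q [-0.22  0.58  1.91 -0.    0.65  1.64]
t: 8.2
tcp_pos: [0.466, 0.0118, 0.1036]
tool_rot: [0.1, 0.7, -0.7, -0.099]
force: [-2.2, 0.8, 15.3]
finger_gap: 0.002
t 8.2 box [-70.    0.4] z 103.6 F [-2.2  0.8 15.3] gap 0.002 q [-0.22  0.57  1.95  0.    0.62  1.64]
```

```bash
python3 -m handwheel '[-0.3,0,0,0,0,0,0, -0.6,0,0,0,0,0,0, -0.9,0,0,0,0,0,0, -1.2,0,0,0,0,0,0, -1.5,0,0,0,0,0,0, -1.6,0,0,0,0,0,0, -1.6,0,0,0,0,0,0]'; python3 -c "
from h import *
where()"; python3 -m handwheel '[0,-1.5,0,0,0,0,0, 0,-1.5,2.1,0,0,0,0, 0,-1.5,4.2,0,0,0,0,  0,-1.5,4.2,0,0,0,0, 0,-0.3,4.2,0,0,0,0, 0,0,4.2,0,0,0,0, 0,0,4.2,0,0,0,0]';  python3 -c "
from h import *
where()"
```

```text
t: 8.78
tcp_pos: [0.4828, 0.0069, 0.1036]
tool_rot: [-0.101, -0.7, 0.7, 0.098]
force: [0.3, 0.3, 11.9]
finger_gap: -0.004
t 8.78 box [-52.5   0.4] z 103.6 F [ 0.3  0.3 11.9] gap -0.004 q [-0.22  0.58  1.91  0.    0.64  1.64]
t: 9.37
tcp_pos: [0.4717, -0.0342, 0.1036]
tool_rot: [-0.101, -0.7, 0.701, 0.097]
force: [0.8, -3.6, 7.2]
finger_gap: 0.001
t 9.37 box [-51.7 -42.2] z 103.6 F [ 0.8 -3.6  7.2] gap 0.001 q [-0.31  0.58  1.94 -0.    0.62  1.54]
```

```bash
python3 -m handwheel '[0.3,0.02,0,0,0,0,0, 0.6,0.02,0,0,0,0,0, 0.9,0.02,0,0,0,0,0, 1.2,0.02,0,0,0,0,0, 1.5,0.02,0,0,0,0,0, 1.8,0.02,0,0,0,0,0, 1.9,0.02,0,0,0,0,0, 1.9,0.02,0,0,0,0,0]'; python3 -c "
from h import *
where()"; python3 -m handwheel '[0,-1.2,0,0,0,0,0, -1.9,-1.2,0,0,0,0,0, -1.9,-1.2,0,0,0,0,0,  -1.9,-1.2,0,0,0,0,0, -1.9,-0.3,0,0,0,0,0, -1.9,0,0,0,0,0,0, -1.9,0,0,0,0,0,0]';  python3 -c "
from h import *
where()"
```

```text
t: 10.03
tcp_pos: [0.452, -0.0285, 0.1035]
tool_rot: [-0.1, -0.7, 0.701, 0.098]
force: [-0.2, -3.3, 12.7]
finger_gap: 0.001
t 10.03 box [-72.2 -42.2] z 103.5 F [-0.2 -3.3 12.7] gap 0.001 q [-0.31  0.56  1.99 -0.    0.59  1.54]
t: 10.62
tcp_pos: [0.4702, -0.0332, 0.1036]
tool_rot: [-0.101, -0.7, 0.7, 0.098]
force: [1.7, 0.9, 14.0]
finger_gap: -0.003
t 10.62 box [-53.4 -41.6] z 103.6 F [ 1.7  0.9 14. ] gap -0.003 q [-0.31  0.58  1.94  0.    0.62  1.54]
```

```bash
python3 -m handwheel '[0.3,0,0,0,0,0,0, 0.6,0,0,0,0,0,0, 0.9,0,0,0,0,0,0, 1.2,0,0,0,0,0,0, 1.5,0,0,0,0,0,0, 1.8,0,0,0,0,0,0, 1.9,0,0,0,0,0,0, 1.9,0,0,0,0,0,0]'; python3 -c "
from h import *
where()"; python3 -m handwheel '[0,-4,0,0,0,0,0, 0,-8,2,0,0,0,0, 0,-10,6,0,0,0,0, 0,-11,10,0,0,0,0, 0,-11,14,0,0,0,0, 0,-11,18,0,0,0,0, 0,-11,22,0,0,0,0, 0,-11,26,0,0,0,0, 0,-11,26,0,0,0,0]'
python3 - <<'E'
from h import *
where()
s,im=avg("top",10); np.save("avg1.npy",im)
cv2.imwrite("pics/t1.png",im[...,::-1].astype(np.uint8))
E
```

```text
t: 11.28
tcp_pos: [0.4494, -0.0272, 0.1029]
tool_rot: [0.099, 0.7, -0.7, -0.1]
force: [-1.0, 0.6, 9.9]
finger_gap: -0.002
t 11.28 box [-75.  -41.7] z 102.9 F [-1.   0.6  9.9] gap -0.002 q [-0.31  0.56  1.99  0.    0.59  1.54]
t: 12.03
tcp_pos: [0.3768, -0.2843, 0.212]
tool_rot: [-0.102, -0.698, 0.701, 0.101]
force: [1.0, -0.2, 0.3]
finger_gap: -0.001
t 12.03 box [ -73.2 -308.8] z 212.0 F [ 1.  -0.2  0.3] gap -0.001 q [-0.88  0.38  1.85 -0.    0.91  0.98]
```

View pics/t1.png

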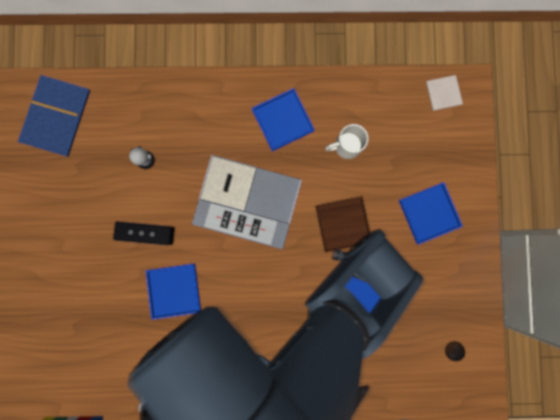

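The view of the lockbox is clear: wheels at about (226,219), (241,222), (256,227), and nothing else has moved. Now I'll fit the wheel digits over the full range.

```bash
cat > chk.py <<'E'
from fit import *
import sys,warnings; warnings.filterwarnings('ignore')
def chk(s,im,lo=(2.5,5,0.5),hi=(7,9.2,5)):
  for w in (90,110):
    tex={w:strip('seg7',w,110,14)}
    for dx in(-.0008,):
      for yc,l,h in zip((.042,0,-.042),lo,hi):
        R=fitwheel([(s,im)],yc,l,h,tex,dxs=(dx,),dys=(0,),sig=1.5,step=.05)
        a=next(r for r in R if abs(r[1]-R[0][1])>.4)
        print(w,yc,"v",float(R[0][1]),"R2",round(float(R[0][0]),2),"alt",float(a[1]),round(float(a[0]),2))
E
python3 - <<'E'
from chk import *
s,_=avg("top",1); print("before");chk(s,np.load("avg0.npy"),(4.8,3.5,3)); print("after"); im=np.load("avg1.npy"); chk(s,im)
r=rect(s,im,-.1,-.03,-.07,.07,.082,.2); cv2.imwrite("pics/r2.png",np.clip(r[...,::-1],0,255).astype(np.uint8))
E
```

```text
before
90 0.042 v 6.15 R2 0.77 alt 6.6 0.23
90 0 v 4.75 R2 0.88 alt 7.7 0.88
90 -0.042 v 4.8 R2 0.85 alt 4.35 0.0
110 0.042 v 6.1 R2 0.75 alt 6.5 0.36
110 0 v 4.75 R2 0.89 alt 7.7 0.86
110 -0.042 v 4.8 R2 0.87 alt 4.35 0.02
after
90 0.042 v 4.2 R2 0.61 alt 5.3 0.58
90 0 v 7.2 R2 0.86 alt 5.4 0.38
90 -0.042 v 2.15 R2 0.8 alt 5.0 0.58
110 0.042 v 5.3 R2 0.53 alt 4.2 0.5
110 0 v 7.2 R2 0.82 alt 5.4 0.27
110 -0.042 v 2.15 R2 0.81 alt 5.0 0.62
```

View pics/r2.png

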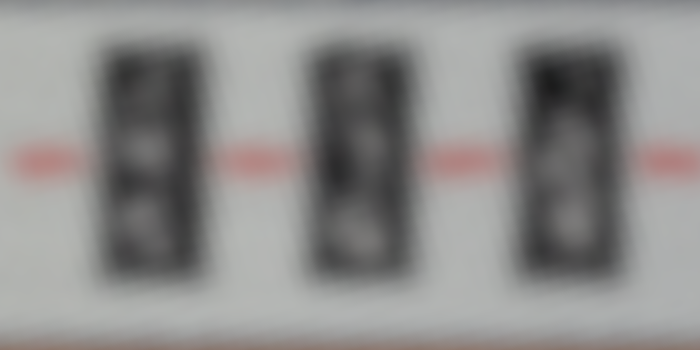

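Run:
```python
from fit import *
s,_=avg("top",1)
I0,I1=np.load("avg0.npy"),np.load("avg1.npy")
for dx in(-.0025,-.0015,-.0008,0,.0008,.0015):
  row=[];tot=0
  for im,rg in((I0,((5.5,6.7),(4.3,5.2),(4.3,5.2))),(I1,((3.6,4.6),(6.6,7.5),(1.7,2.5)))):
    for yc,(l,h) in zip((.042,0,-.042),rg):
      best=max(fitwheel([(s,im)],yc,l,h,{w:strip('seg7',w,hh,14)},dxs=(dx,),dys=(0,),sig=1.5,step=.05)[0] for w,hh in((100,110),))
      row.append((float(best[1]),round(float(best[0]),2)));tot+=best[0]
  print(dx,round(tot/6,3),row)
# dark-slot x-centre vs marks
for im in(I0,I1):
  r=rect(s,im,-.1,-.025,-.07,.07,.076,.2).mean(-1)
  for c in(.042,0,-.042):
    k=int((.07-c)/.0002); 
    for off in (-25,25):
      p=r[:,k+off-4+4:k+off+8].mean(1); d=np.where(p<130)[0]; print(c,off,(.1-0)*0+(-.025-d.min()*.0002).round(4),(-.025-d.max()*.0002).round(4)) if len(d) else None
```

```text
-0.0025 0.799 [(6.2, 0.85), (4.9, 0.89), (4.9, 0.89), (4.3, 0.55), (7.3, 0.85), (2.3, 0.76)]
-0.0015 0.804 [(6.15, 0.85), (4.8, 0.89), (4.85, 0.87), (4.2, 0.56), (7.25, 0.84), (2.2, 0.81)]
-0.0008 0.783 [(6.15, 0.76), (4.75, 0.89), (4.8, 0.87), (4.2, 0.54), (7.2, 0.84), (2.15, 0.81)]
0 0.785 [(6.05, 0.74), (4.7, 0.91), (4.75, 0.87), (4.15, 0.53), (7.15, 0.8), (2.15, 0.86)]
0.0008 0.778 [(6.0, 0.72), (4.65, 0.9), (4.7, 0.85), (4.1, 0.54), (7.1, 0.77), (2.1, 0.9)]
0.0015 0.754 [(5.95, 0.6), (4.6, 0.89), (4.65, 0.83), (4.05, 0.52), (7.1, 0.78), (2.05, 0.91)]
0.042 -25 -0.0384 -0.1
0.042 25 -0.0382 -0.1
0 -25 -0.0382 -0.1
0 25 -0.025 -0.1
-0.042 -25 -0.025 -0.1
-0.042 25 -0.025 -0.1
0.042 -25 -0.0386 -0.1
0.042 25 -0.0384 -0.1
0 -25 -0.0386 -0.1
0 25 -0.025 -0.1
-0.042 -25 -0.025 -0.1
-0.042 25 -0.025 -0.1
```

Run:
```python
from fit import *
s,_=avg("top",1); im=np.load("avg1.npy"); tex=strip('seg7',90,110,14)
out=[]
def show(a): 
    a=(a-a.min())/(a.max()-a.min())*255; return cv2.resize(a,None,fx=14,fy=14,interpolation=cv2.INTER_CUBIC).clip(0,255)
for yc,vs in((.042,(4.15,5.3)),):
  pre=prep(s,yc,-.0623,0); u0,v0,W_,H_,_=pre[0]
  I=im[v0:v0+H_,u0:u0+W_].mean(-1); out.append(show(np.minimum(I,110)))
  for v in vs:
    g,o=model(pre,tex,v,1.2); m=o>.93; X=np.stack([g[m],np.ones(m.sum()),o[m]],1); co=np.linalg.lstsq(X,I[m],rcond=None)[0]; print(v,co.round(1))
    out.append(show(np.where(o>.5,np.minimum(co[0]*g+co[1]+co[2]*o,110),110)))
cv2.imwrite("pics/cmp.png",cv2.resize(np.hstack(out).astype(np.uint8),(780,340)))
```

```text
4.15 [196.2 -76.6 128. ]
5.3 [ 230.   189.8 -160.5]
```

View pics/cmp.png

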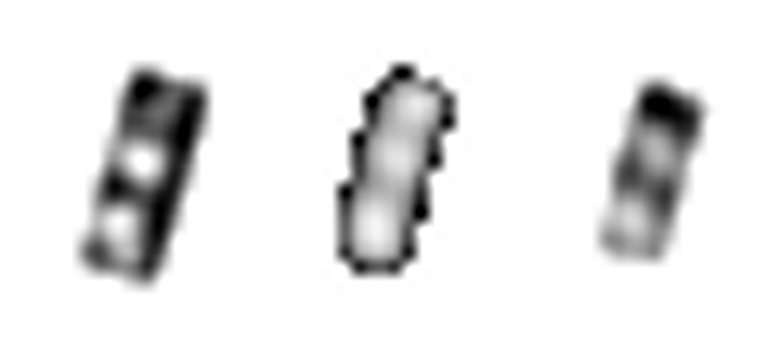

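Run:
```python
from h import *
s,_=avg("top",1)
I0,I1=np.load("avg0.npy"),np.load("avg1.npy")
def st(im,yc):
    u=unwrap(s,im,yc,xw=-.0623,w=.014,mm=.2).mean(-1); return u
a=[st(I0,.042),st(I0,0),st(I0,-.042),st(I1,.042),st(I1,0),st(I1,-.042)]
o=[]
for u in a: 
    v=np.clip((u-35)/(120-35)*255,0,255); v[v.shape[0]//2]=255; o+=[v,np.zeros((v.shape[0],15))]
im=np.hstack(o); print(im.shape); cv2.imwrite("pics/st.png",cv2.resize(im.astype(np.uint8),None,fx=1.5,fy=2))
# shift estimate left-after vs ref (mid/right before, v0=4.72)
ref=(a[1]+a[2])/2
def ncc(x,y): x=x-x.mean();y=y-y.mean();return (x*y).sum()/np.sqrt((x*x).sum()*(y*y).sum())
n=ref.shape[0]; L=a[3]; lo,hi=30,n-30
res=[]
for k in range(-110,111):  # L row r corresponds ref row r+k
    r=np.arange(lo,hi); r=r[(r+k>=lo)&(r+k<hi)]
    if len(r)>90: res.append((ncc(L[r][:,10:-10],ref[r+k][:,10:-10]),k,k*.2/15.7))
print(sorted(res,reverse=True)[:6])
```

```text
(263, 510)
[(np.float32(0.74006915), 47, 0.5987261146496816), (np.float32(0.7395671), 48, 0.6114649681528663), (np.float32(0.7393399), 46, 0.5859872611464969), (np.float32(0.73777854), 49, 0.624203821656051), (np.float32(0.73743093), 45, 0.5732484076433121), (np.float32(0.7346234), 50, 0.6369426751592357)]
```

View pics/st.png

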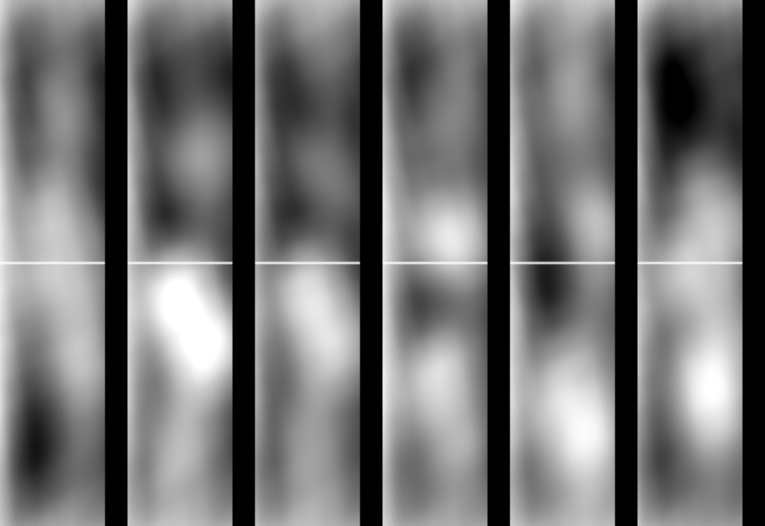

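Run:
```python
from h import *
s,_=avg("top",1)
I0,I1=np.load("avg0.npy"),np.load("avg1.npy")
from scipy.ndimage import gaussian_filter1d
st=lambda im,yc:(lambda u:u-u.mean(1,keepdims=True)*0)(unwrap(s,im,yc,xw=-.0623,w=.012,mm=.2).mean(-1))
a={n:st(im,y) for n,im,y in(("L0",I0,.042),("M0",I0,0),("R0",I0,-.042),("L1",I1,.042),("M1",I1,0),("R1",I1,-.042))}
V=dict(L0=6.08,M0=4.72,R0=4.76)
def ncc(x,y): x=x-x.mean();y=y-y.mean();return (x*y).sum()/np.sqrt((x*x).sum()*(y*y).sum())
n=a["L0"].shape[0]; lo,hi=25,n-25
for t in("L1","R1"):
 for ref in V:
  res=[]
  for k in range(-150,151):
    r=np.arange(lo,hi); r=r[(r+k>=lo)&(r+k<hi)]
    if len(r)>70: res.append((round(float(ncc(a[t][r],a[ref][r+k])),3),k,round(V[ref]+k*.2/15.7,2)))
  loc=[res[i] for i in range(1,len(res)-1) if res[i][0]>res[i-1][0] and res[i][0]>=res[i+1][0]]
  print(t,ref,sorted(loc,reverse=True)[:4])
```

```text
L1 L0 [(0.344, -68, 5.21), (0.33, -106, 4.73), (0.305, -8, 5.98), (0.158, 57, 6.81)]
L1 M0 [(0.711, 48, 5.33), (0.694, -118, 3.22), (0.657, -40, 4.21)]
L1 R0 [(0.701, 44, 5.32), (0.584, -39, 4.26), (0.505, -111, 3.35)]
R1 L0 [(0.723, -27, 5.74)]
R1 M0 [(0.682, 2, 4.75), (0.681, 0, 4.72), (0.676, 29, 5.09), (0.492, -120, 3.19)]
R1 R0 [(0.738, 11, 4.9), (0.432, -118, 3.26)]
```

Run:
```python
from fit import *
s,_=avg("top",1)
I0,I1=np.load("avg0.npy"),np.load("avg1.npy")
for f in('simplex','duplex','seg7'):
 for w,h,t in((70,100,14),(90,110,14),(90,110,22),(110,120,18)):
  tx={f:strip(f,w,h,t)}; row=[]
  for im,yc,rs in((I0,.042,((5.8,6.4),)),(I0,0,((4.4,5),)),(I0,-.042,((4.4,5.),)),(I1,0,((6.7,7.5),)),(I1,-.042,((1.7,2.5),)),(I1,.042,((3.8,4.5),(4.9,5.6)))):
    for l,hh in rs:
      r=fitwheel([(s,im)],yc,l,hh,tx,dys=(0,),sig=1.5)[0]; row.append((float(r[1]),round(float(r[0]),2)))
  print(f,w,h,t,row)
```

```text
simplex 70 100 14 [(6.05, 0.67), (4.75, 0.44), (4.7, 0.41), (7.2, 0.8), (2.15, 0.76), (4.2, 0.88), (5.2, 0.84)]
simplex 90 110 14 [(6.05, 0.73), (4.7, 0.3), (4.8, 0.25), (7.2, 0.79), (2.2, 0.87), (4.2, 0.85), (5.15, 0.77)]
simplex 90 110 22 [(6.1, 0.68), (4.75, 0.52), (4.75, 0.46), (7.2, 0.79), (2.2, 0.79), (4.2, 0.88), (5.2, 0.81)]
simplex 110 120 18 [(6.05, 0.79), (4.75, 0.22), (4.75, 0.18), (7.15, 0.78), (2.2, 0.87), (4.2, 0.81), (5.15, 0.65)]
duplex 70 100 14 [(6.05, 0.63), (4.75, 0.43), (4.7, 0.36), (7.2, 0.78), (2.15, 0.74), (4.25, 0.86), (5.2, 0.86)]
duplex 90 110 14 [(6.1, 0.69), (4.75, 0.3), (4.7, 0.28), (7.2, 0.77), (2.2, 0.85), (4.25, 0.84), (5.15, 0.81)]
duplex 90 110 22 [(6.1, 0.65), (4.75, 0.54), (4.75, 0.47), (7.2, 0.76), (2.15, 0.76), (4.2, 0.84), (5.2, 0.85)]
duplex 110 120 18 [(6.05, 0.73), (4.75, 0.26), (4.75, 0.2), (7.15, 0.74), (2.25, 0.9), (4.25, 0.8), (5.15, 0.77)]
seg7 70 100 14 [(6.1, 0.74), (4.75, 0.84), (4.75, 0.76), (7.15, 0.88), (2.1, 0.77), (4.15, 0.72), (5.2, 0.72)]
seg7 90 110 14 [(6.05, 0.74), (4.7, 0.89), (4.75, 0.84), (7.15, 0.83), (2.15, 0.86), (4.15, 0.59), (5.25, 0.56)]
seg7 90 110 22 [(6.05, 0.73), (4.75, 0.89), (4.75, 0.83), (7.15, 0.86), (2.1, 0.8), (4.15, 0.6), (5.25, 0.68)]
seg7 110 120 18 [(6.05, 0.7), (4.7, 0.88), (4.75, 0.85), (7.15, 0.76), (2.15, 0.88), (4.15, 0.47), (5.25, 0.41)]
```

```bash
python3 -c "
from h import *
where(); plan(-.061,-.042,.125)"
```

```text
t 12.83 box [ -73.9 -301.8] z 212.9 F [-1.  -0.6 -0.1] gap 0.001 q [-0.87  0.37  1.85 -0.    0.92  0.98]
shift cm [ -1.3    8.79 -25.98] turn [-0.  0. -0.] target [ 0.463 -0.031  0.125]
```

```bash
python3 -m handwheel '[-1.3,0,-4,0,0,0,0, -1.3,0,-8,0,0,0,0, -1.3,0,-12,0,0,0,0, -1.3,0,-16,0,0,0,0, -1.3,0,-20,0,0,0,0, -1.3,2,-24,0,0,0,0, -1.3,5,-26,0,0,0,0, -1.3,8,-26,0,0,0,0, -1.3,9.8,-26,0,0,0,0, -1.3,9.8,-26,0,0,0,0]'; python3 -c "
from h import *
where(); plan(-.061,-.042,.1025)"
```

```text
t: 13.67
tcp_pos: [0.4608, -0.0301, 0.1119]
tool_rot: [0.096, 0.701, -0.7, -0.101]
force: [-0.9, -0.4, -0.0]
finger_gap: 0.005
t 13.67 box [-63.3 -41.2] z 111.9 F [-0.9 -0.4 -0. ] gap 0.005 q [-0.31  0.55  1.95 -0.    0.64  1.54]
shift cm [-0.24  0.94  0.08] turn [0.    0.001 0.007] target [ 0.463 -0.031  0.102]
```

```bash
python3 -m handwheel '[0,0.6,0,0,0,0,0, 0,0.9,0,0,0,0,0, 0,1.2,0,0,0,0,0, 0,1.2,0,0,0,0,0]'; python3 -c "
from h import *
where()"
```

```text
t: 14.0
tcp_pos: [0.4639, -0.0321, 0.1041]
tool_rot: [-0.101, -0.7, 0.7, 0.099]
force: [-0.2, 0.0, 1.4]
finger_gap: -0.002
t 14.0 box [-59.8 -42.3] z 104.1 F [-0.2  0.   1.4] gap -0.002 q [-0.31  0.57  1.95  0.    0.61  1.54]
```

```bash
python3 -m handwheel '[0,0.1,0,0,0,0,0, 0,0.1,0,0,0,0,0, 0.1,0.1,0,0,0,0,0, 0.2,0.1,0,0,0,0,0, 0.2,0.1,0,0,0,0,0]'; python3 -c "
from h import *
where()";  python3 -m handwheel '[0,-1.2,0,0,0,0,0, 0,-1.2,-2.1,0,0,0,0, 0,-1.2,-4.2,0,0,0,0, 0,-1.2,-4.2,0,0,0,0, 0,-0.3,-4.2,0,0,0,0, 0,0,-4.2,0,0,0,0, 0,0,-4.2,0,0,0,0]'; python3 -c "
from h import *
where()"
```

```text
t: 14.42
tcp_pos: [0.4634, -0.032, 0.1039]
tool_rot: [-0.102, -0.7, 0.7, 0.097]
force: [0.9, -0.2, 8.5]
finger_gap: -0.004
t 14.42 box [-60.3 -42.3] z 103.9 F [ 0.9 -0.2  8.5] gap -0.004 q [-0.31  0.57  1.96  0.    0.61  1.54]
t: 15.0
tcp_pos: [0.475, 0.0087, 0.1037]
tool_rot: [0.102, 0.7, -0.7, -0.098]
force: [0.0, 3.5, 17.9]
finger_gap: -0.003
t 15.0 box [-60.5  -0. ] z 103.7 F [ 0.   3.5 17.9] gap -0.003 q [-0.22  0.58  1.93  0.    0.63  1.64]
```

```bash
python3 -m handwheel '[0.1,0,0,0,0,0,0, 0.23,0,0,0,0,0,0, 0.23,0,0,0,0,0,0]'; python3 -c "
from h import *
where()";  python3 -m handwheel '[0,-1.2,0,0,0,0,0, 0,-1.2,-2.1,0,0,0,0, 0,-1.2,-4.2,0,0,0,0, 0,-1.2,-4.2,0,0,0,0, 0,-0.3,-4.2,0,0,0,0, 0,0,-4.2,0,0,0,0, 0,0,-4.2,0,0,0,0]'; python3 -c "
from h import *
where()";python3 -m handwheel '[0.1,0,0,0,0,0,0, 0.26,0,0,0,0,0,0, 0.26,0,0,0,0,0,0]';python3 -c "
from h import *
where()"
```

```text
t: 15.25
tcp_pos: [0.4737, 0.0091, 0.1037]
tool_rot: [0.103, 0.7, -0.7, -0.097]
force: [2.2, 2.6, 16.4]
finger_gap: -0.0
t 15.25 box [-61.9  -0.1] z 103.7 F [ 2.2  2.6 16.4] gap -0.0 q [-0.22  0.58  1.94  0.    0.62  1.64]
t: 15.83
tcp_pos: [0.4848, 0.0493, 0.1037]
tool_rot: [0.102, 0.7, -0.7, -0.098]
force: [0.6, 3.4, 21.9]
finger_gap: -0.002
t 15.83 box [-62.4  41.7] z 103.7 F [ 0.6  3.4 21.9] gap -0.002 q [-0.13  0.59  1.9   0.    0.65  1.73]
t: 16.08
tcp_pos: [0.483, 0.0498, 0.1037]
tool_rot: [0.103, 0.7, -0.7, -0.097]
force: [2.0, 1.8, 19.4]
finger_gap: -0.002
t 16.08 box [-64.2  41.7] z 103.7 F [ 2.   1.8 19.4] gap -0.002 q [-0.13  0.58  1.91  0.    0.64  1.73]
```

```bash
python3 -m handwheel '[0,-4,0,0,0,0,0, 0,-8,-2,0,0,0,0, 0,-10,-6,0,0,0,0, 0,-11,-10,0,0,0,0, 0,-11,-14,0,0,0,0, 0,-11,-18,0,0,0,0, 0,-11,-21,0,0,0,0, 0,-11,-21,0,0,0,0]'
python3 - <<'E'
from chk import *
where()
s,im=avg("top",10); np.save("avg2.npy",im)
cv2.imwrite("pics/t2.png",im[...,::-1].astype(np.uint8))
for f,w,h,t in(('simplex',90,110,14),('seg7',90,110,14)):
  tx={f:strip(f,w,h,t)}
  for yc,l,hh in((.042,3.5,4.6),(0,6.5,7.5),(-.042,1.5,2.5)):
    r=fitwheel([(s,im)],yc,l,hh,tx,dys=(0,),sig=1.5)[0]; print(f,yc,float(r[1]),round(float(r[0]),2))
st=lambda im,yc:unwrap(s,im,yc,xw=-.0623,w=.014,mm=.2).mean(-1)
o=[]
for y in(.042,0,-.042):
    v=np.clip((st(im,y)-35)/(85)*255,0,255); v[v.shape[0]//2]=255; o+=[v,np.zeros((v.shape[0],15))]
cv2.imwrite("pics/st2.png",cv2.resize(np.hstack(o).astype(np.uint8),None,fx=2,fy=2))
E
```

```text
t: 16.75
tcp_pos: [0.5399, 0.2566, 0.2107]
tool_rot: [0.099, 0.701, -0.699, -0.098]
force: [-0.2, -0.3, -0.5]
finger_gap: -0.001
t 16.75 box [-67.2 256.2] z 210.7 F [-0.2 -0.3 -0.5] gap -0.001 q [0.26 0.53 1.54 0.   1.06 2.11]
simplex 0.042 4.2 0.85
simplex 0 7.2 0.8
simplex -0.042 2.15 0.96
seg7 0.042 4.15 0.58
seg7 0 7.15 0.83
seg7 -0.042 2.0 0.94
```

View pics/st2.png

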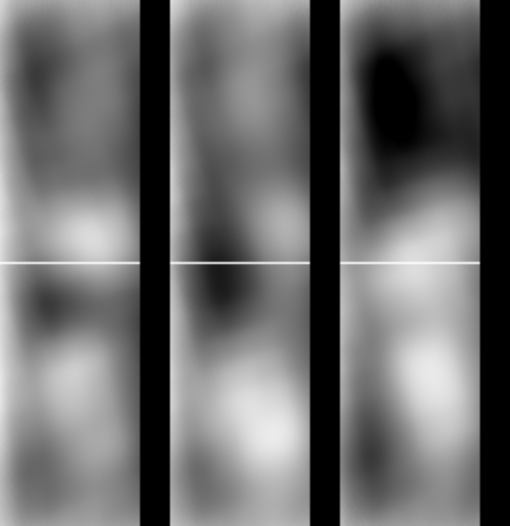

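View pics/t2.png

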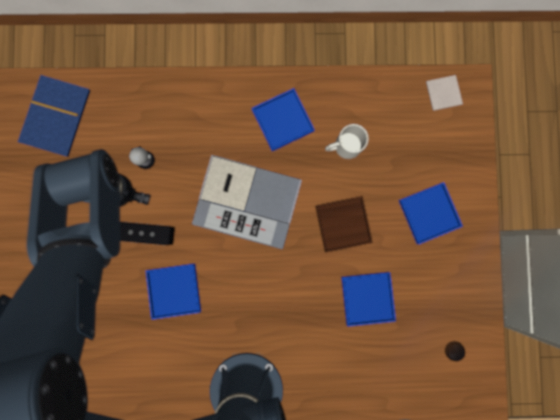

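```bash
python3 -c "
from h import *
where(); plan(-.060,.042,.115)"
```

```text
t 17.25 box [-67.5 251.1] z 211.9 F [-0.5  0.3  0.1] gap -0.001 q [ 0.25  0.53  1.55 -0.    1.06  2.1 ]
shift cm [-0.78  9.69 20.91] turn [-0.    -0.001  0.   ] target [0.487 0.049 0.115]
```

```bash
python3 -m handwheel '[-0.78,0,4,0,0,0,0, -0.78,0,8,0,0,0,0, -0.78,0,12,0,0,0,0, -0.78,0,16,0,0,0,0, -0.78,3,20,0,0,0,0, -0.78,7,20.9,0,0,0,0, -0.78,10,20.9,0,0,0,0, -0.78,10.5,20.9,0,0,0,0, -0.78,10.8,20.9,0,0,0,0, -0.78,10.8,20.9,0,0,0,0]'; python3 -c "
from h import *
where()"; python3 -m handwheel '[0,0.1,0,0,0,0,0, 0,0.1,0,0,0,0,0]'; python3 -c "
from h import *
where()"
```

```text
t: 18.08
tcp_pos: [0.4875, 0.0491, 0.1044]
tool_rot: [-0.099, -0.7, 0.7, 0.1]
force: [0.8, 0.3, -0.4]
finger_gap: -0.001
t 18.08 box [-59.7  42.3] z 104.4 F [ 0.8  0.3 -0.4] gap -0.001 q [-0.13  0.59  1.89 -0.    0.66  1.73]
t: 18.25
tcp_pos: [0.4882, 0.0499, 0.104]
tool_rot: [-0.1, -0.7, 0.7, 0.098]
force: [-0.9, -2.1, 2.8]
finger_gap: -0.001
t 18.25 box [-59.3  43.2] z 104.0 F [-0.9 -2.1  2.8] gap -0.001 q [-0.13  0.59  1.89 -0.    0.66  1.73]
```

```bash
python3 -m handwheel '[0,0.05,0,0,0,0,0, 0.1,0.05,0,0,0,0,0, 0.2,0.05,0,0,0,0,0, 0.3,0.05,0,0,0,0,0, 0.3,0.05,0,0,0,0,0, 0.3,0.05,0,0,0,0,0]'; python3 -c "
from h import *
where()"; python3 -m handwheel '[0,-1.2,0,0,0,0,0, 0,-1.2,0,0,0,0,0, 0,-1.2,0,0,0,0,0]'; python3 -c "
from h import *
where()"
```

```text
t: 18.75
tcp_pos: [0.4863, 0.0505, 0.1039]
tool_rot: [-0.101, -0.7, 0.7, 0.097]
force: [-0.1, -3.7, 6.0]
finger_gap: 0.001
t 18.75 box [-61.3  43.3] z 103.9 F [-0.1 -3.7  6. ] gap 0.001 q [-0.13  0.59  1.9  -0.    0.65  1.73]
t: 19.0
tcp_pos: [0.4852, 0.0512, 0.1151]
tool_rot: [0.1, 0.7, -0.7, -0.098]
force: [-0.9, -0.8, -0.0]
finger_gap: -0.001
t 19.0 box [-62.5  43.6] z 115.1 F [-0.9 -0.8 -0. ] gap -0.001 q [-0.12  0.57  1.89  0.    0.68  1.73]
```

```bash
python3 -m handwheel '[-0.2,0,2.1,0,0,0,0, -0.2,0,4.25,0,0,0,0, -0.2,0,4.25,0,0,0,0, -0.2,0.8,4.25,0,0,0,0, -0.2,1.1,4.25,0,0,0,0, -0.2,1.15,4.25,0,0,0,0, -0.2,1.15,4.25,0,0,0,0]'; python3 -c "
from h import *
where()"; python3 -m handwheel '[0.1,0,0,0,0,0,0, 0.2,0,0,0,0,0,0, 0.3,0,0,0,0,0,0, 0.4,0,0,0,0,0,0, 0.4,0,0,0,0,0,0]'; python3 -c "
from h import *
where()"
```

```text
t: 19.58
tcp_pos: [0.4758, 0.0094, 0.1038]
tool_rot: [-0.1, -0.7, 0.701, 0.098]
force: [-1.2, -3.1, 13.3]
finger_gap: -0.005
t 19.58 box [-59.9   0.9] z 103.8 F [-1.2 -3.1 13.3] gap -0.005 q [-0.21  0.58  1.93 -0.    0.63  1.64]
t: 20.0
tcp_pos: [0.473, 0.0103, 0.1038]
tool_rot: [-0.101, -0.7, 0.701, 0.097]
force: [-0.2, -4.5, 11.9]
finger_gap: 0.003
t 20.0 box [-62.8   0.9] z 103.8 F [-0.2 -4.5 11.9] gap 0.003 q [-0.21  0.58  1.94 -0.    0.62  1.64]
```

Lift away and look again.

```bash
python3 -m handwheel '[0,-4,0,0,0,0,0, 0,-8,-2,0,0,0,0, 0,-10,-6,0,0,0,0, 0,-11,-10,0,0,0,0, 0,-11,-14,0,0,0,0, 0,-11,-18,0,0,0,0, 0,-11,-22,0,0,0,0, 0,-11,-25,0,0,0,0, 0,-11,-25,0,0,0,0]'
cat > look.py <<'E'
from chk import *
import sys
def look(n):
  where()
  s,im=avg("top",10); np.save(f"avg{n}.npy",im)
  for f,w,h,t in(('simplex',90,110,14),('seg7',90,110,14)):
    tx={f:strip(f,w,h,t)}
    for yc,l,hh in((.042,3.5,4.6),(0,6.5,7.5),(-.042,1.5,2.5)):
      r=fitwheel([(s,im)],yc,l,hh,tx,dys=(0,),sig=1.5,step=.02)[0]; print(f,yc,float(r[1]),round(float(r[0]),2))
  o=[]
  for k in("1",n):
    im=np.load(f"avg{k}.npy")
    for y in(.042,0,-.042):
      v=np.clip((unwrap(s,im,y,xw=-.0623,w=.014,mm=.2).mean(-1)-35)/(85)*255,0,255); v[v.shape[0]//2]=255; o+=[v,np.zeros((v.shape[0],15))]
  cv2.imwrite(f"pics/st{n}.png",cv2.resize(np.hstack(o).astype(np.uint8),None,fx=1.5,fy=2))
look(sys.argv[1])
E
python3 look.py 3
```

```text
t: 20.75
tcp_pos: [0.5414, 0.2574, 0.2121]
tool_rot: [0.098, 0.702, -0.699, -0.096]
force: [0.6, 0.2, 0.5]
finger_gap: 0.0
t 20.75 box [-66.  257.3] z 212.1 F [0.6 0.2 0.5] gap 0.0 q [0.26 0.53 1.54 0.   1.07 2.1 ]
simplex 0.042 4.18 0.85
simplex 0 7.06 0.75
simplex -0.042 2.14 0.96
seg7 0.042 4.14 0.6
seg7 0 7.04 0.62
seg7 -0.042 2.0 0.94
```

View pics/st3.png

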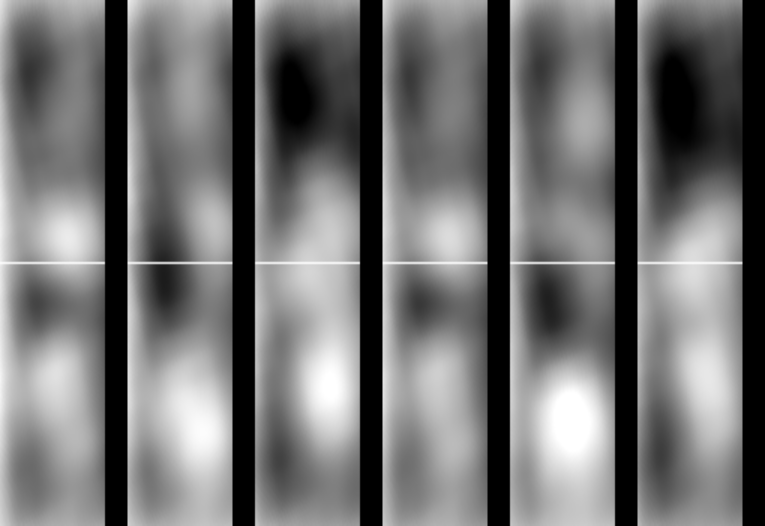

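```bash
python3 -c "
from h import *
where(); plan(-.060,.042,.115)"
```

```text
t 21.25 box [-64.8 249.7] z 212.9 F [1.  0.4 0.4] gap 0.003 q [0.25 0.53 1.55 0.   1.07 2.1 ]
shift cm [-0.51  9.79 20.77] turn [-0.    -0.002  0.   ] target [0.487 0.049 0.115]
```

```bash
python3 -m handwheel '[-0.5,0,4,0,0,0,0, -0.5,0,8,0,0,0,0, -0.5,0,12,0,0,0,0, -0.5,0,16,0,0,0,0, -0.5,3,20,0,0,0,0, -0.5,7,20.8,0,0,0,0, -0.5,10,20.8,0,0,0,0, -0.5,10.5,20.8,0,0,0,0, -0.5,11,20.8,0,0,0,0, -0.5,11,20.8,0,0,0,0]'; python3 -c "
from h import *
where()"; python3 -m handwheel '[0,0.1,0,0,0,0,0, 0,0.1,0,0,0,0,0]'; python3 -c "
from h import *
where()"
```

```text
t: 22.08
tcp_pos: [0.4885, 0.0484, 0.1043]
tool_rot: [-0.1, -0.7, 0.7, 0.099]
force: [1.0, 0.8, -0.3]
finger_gap: 0.002
t 22.08 box [-58.6  41.9] z 104.3 F [ 1.   0.8 -0.3] gap 0.002 q [-0.13  0.59  1.89 -0.    0.66  1.73]
t: 22.25
tcp_pos: [0.4888, 0.0491, 0.104]
tool_rot: [-0.1, -0.7, 0.7, 0.098]
force: [-1.0, -3.6, 5.7]
finger_gap: -0.002
t 22.25 box [-58.5  42.6] z 104.0 F [-1.  -3.6  5.7] gap -0.002 q [-0.13  0.59  1.89 -0.    0.66  1.73]
```

```bash
python3 -m handwheel '[0,0.06,0,0,0,0,0, 0.1,0.06,0,0,0,0,0, 0.2,0.06,0,0,0,0,0, 0.3,0.06,0,0,0,0,0, 0.4,0.06,0,0,0,0,0, 0.45,0.06,0,0,0,0,0, 0.45,0.06,0,0,0,0,0, 0.45,0.06,0,0,0,0,0]'; python3 -c "
from h import *
where()"; python3 -m handwheel '[0,-4,0,0,0,0,0, 0,-8,-2,0,0,0,0, 0,-10,-6,0,0,0,0, 0,-11,-10,0,0,0,0, 0,-11,-14,0,0,0,0, 0,-11,-18,0,0,0,0, 0,-11,-21,0,0,0,0, 0,-11,-21,0,0,0,0]';python3 look.py 4
```

```text
t: 22.92
tcp_pos: [0.4857, 0.0501, 0.1039]
tool_rot: [-0.101, -0.7, 0.701, 0.096]
force: [0.3, -5.0, 8.6]
finger_gap: -0.002
t 22.92 box [-61.8  42.7] z 103.9 F [ 0.3 -5.   8.6] gap -0.002 q [-0.13  0.59  1.9  -0.    0.65  1.73]
t: 23.58
tcp_pos: [0.5434, 0.259, 0.2135]
tool_rot: [0.099, 0.702, -0.699, -0.095]
force: [0.1, -0.2, 0.8]
finger_gap: -0.001
t 23.58 box [-64.5 259.4] z 213.5 F [ 0.1 -0.2  0.8] gap -0.001 q [0.26 0.53 1.53 0.   1.07 2.1 ]
simplex 0.042 4.22 0.73
simplex 0 7.06 0.73
simplex -0.042 2.14 0.95
seg7 0.042 4.16 0.8
seg7 0 7.04 0.62
seg7 -0.042 2.0 0.94
```

View pics/st4.png

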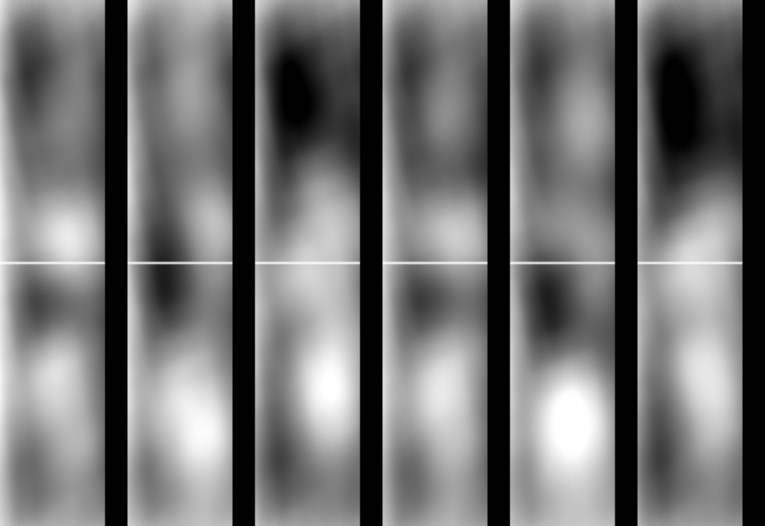

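Run:
```python
import warnings; warnings.filterwarnings('ignore')
import fit
from fit import *
s,_=avg("top",1)
J=[("0",(6.05,4.72,4.75)),("1",(4.2,7.2,2.15)),("3",(4.2,7.1,2.1)),("4",(4.2,7.1,2.1))]
Im={n:np.load(f"avg{n}.npy") for n,_ in J}
op=fit.prep
out=[]
for up in(1,2,6):
  fit.prep=lambda s,yc,xw,dy,up=up:op(s,yc,xw,dy,up)
  for f in('simplex','duplex','seg7'):
   for w,h,t in((80,100,12),(90,110,18),(100,120,14)):
    tx={f:strip(f,w,h,t)}
    for sig in(.9,1.2,1.5):
     for dx in(-.001,0,.001):
      row=[];tot=0
      for n,vs in J:
       for yc,v in zip((.042,0,-.042),vs):
        r=fitwheel([(s,Im[n])],yc,v-.35,v+.35,tx,dxs=(dx,),dys=(0,),sig=sig,step=.05)[0]; row.append(float(r[1])); tot+=r[0]
      out.append((round(tot/12,3),up,f,w,t,sig,dx,row))
for o in sorted(out,key=lambda o:-o[0] if o[0]==o[0] else 9)[:14]: print(o)
```

```text
(np.float64(0.821), 6, 'seg7', 80, 12, 1.5, -0.001, [6.15, 4.77, 4.8, 4.2, 7.2, 2.15, 4.2, 7.1, 2.05, 4.2, 7.1, 2.05])
(np.float64(0.819), 2, 'duplex', 90, 18, 1.5, -0.001, [6.1, 4.82, 4.85, 4.25, 7.2, 2.25, 4.25, 7.1, 2.25, 4.25, 7.1, 2.25])
(np.float64(0.813), 2, 'seg7', 90, 18, 1.5, -0.001, [6.15, 4.77, 4.8, 4.2, 7.25, 2.1, 4.15, 7.05, 2.0, 4.2, 7.05, 2.0])
(np.float64(0.811), 6, 'seg7', 90, 18, 1.5, -0.001, [6.1, 4.77, 4.8, 4.2, 7.2, 2.15, 4.2, 7.1, 2.05, 4.2, 7.1, 2.05])
(np.float64(0.801), 2, 'simplex', 90, 18, 1.5, -0.001, [6.05, 4.77, 4.9, 4.25, 7.25, 2.2, 4.25, 7.1, 2.2, 4.25, 7.1, 2.2])
(np.float64(0.799), 2, 'seg7', 80, 12, 1.5, -0.001, [6.05, 4.82, 4.75, 4.2, 7.2, 2.05, 4.2, 7.05, 2.0, 4.15, 7.05, 2.0])
(np.float64(0.798), 2, 'seg7', 80, 12, 1.5, 0, [6.05, 4.67, 4.75, 4.2, 7.15, 2.15, 4.2, 7.05, 2.0, 4.2, 7.05, 2.0])
(np.float64(0.79), 2, 'seg7', 90, 18, 1.5, 0, [6.05, 4.67, 4.75, 4.15, 7.2, 2.05, 4.15, 7.0, 2.0, 4.15, 7.0, 2.0])
(np.float64(0.79), 6, 'seg7', 80, 12, 1.5, 0, [6.1, 4.72, 4.75, 4.15, 7.15, 2.1, 4.15, 7.05, 2.0, 4.15, 7.05, 2.0])
(np.float64(0.787), 6, 'simplex', 90, 18, 1.5, -0.001, [6.15, 4.82, 4.85, 4.25, 7.2, 2.25, 4.25, 7.1, 2.15, 4.25, 7.1, 2.15])
(np.float64(0.784), 2, 'seg7', 100, 14, 1.5, -0.001, [6.1, 4.77, 4.85, 4.2, 7.2, 2.3, 4.2, 7.05, 2.05, 4.2, 7.05, 2.05])
(np.float64(0.78), 1, 'simplex', 90, 18, 1.5, -0.001, [6.1, 4.92, 4.75, 4.3, 7.3, 2.15, 4.3, 7.0, 2.2, 4.15, 7.0, 2.2])
(np.float64(0.778), 1, 'seg7', 90, 18, 1.5, -0.001, [6.15, 4.77, 4.8, 4.3, 7.15, 2.0, 4.3, 7.1, 2.0, 4.3, 7.1, 2.0])
(np.float64(0.775), 6, 'seg7', 80, 12, 1.5, 0.001, [6.0, 4.67, 4.7, 4.1, 7.1, 2.05, 4.1, 7.0, 1.95, 4.1, 7.0, 1.95])
```

```bash
python3 -c "
from h import *
where(); plan(-.0585,.042,.115)"
```

```text
t 24.13 box [-64.3 251.8] z 211.3 F [0.1 0.  0.1] gap -0.004 q [ 0.25  0.53  1.54 -0.    1.07  2.1 ]
shift cm [-0.61  9.63 20.98] turn [-0.    -0.001  0.   ] target [0.489 0.049 0.115]
```

```bash
python3 -m handwheel '[-0.6,0,4,0,0,0,0, -0.6,0,8,0,0,0,0, -0.6,0,12,0,0,0,0, -0.6,0,16,0,0,0,0, -0.6,3,20,0,0,0,0, -0.6,7,21,0,0,0,0, -0.6,10,21,0,0,0,0, -0.6,10.5,21,0,0,0,0, -0.6,10.8,21,0,0,0,0, -0.6,10.9,21,0,0,0,0]'; python3 -c "
from h import *
where()"; python3 -m handwheel '[0,0.15,0,0,0,0,0, 0,0.2,0,0,0,0,0]'; python3 -c "
from h import *
where()"
```

```text
t: 24.97
tcp_pos: [0.4891, 0.0469, 0.1037]
tool_rot: [-0.099, -0.699, 0.701, 0.099]
force: [-4.6, -10.2, 16.8]
finger_gap: 0.002
t 24.97 box [-57.6  40.6] z 103.7 F [ -4.6 -10.2  16.8] gap 0.002 q [-0.13  0.59  1.89 -0.01  0.66  1.73]
t: 25.13
tcp_pos: [0.4904, 0.0466, 0.1036]
tool_rot: [-0.1, -0.699, 0.702, 0.097]
force: [-3.9, -10.9, 25.7]
finger_gap: -0.004
t 25.13 box [-56.2  40.7] z 103.6 F [ -3.9 -10.9  25.7] gap -0.004 q [-0.13  0.59  1.89 -0.01  0.66  1.73]
```

```bash
python3 -m handwheel '[0.1,-0.15,0,0,0,0,0, 0.2,-0.15,0,0,0,0,0, 0.3,-0.15,0,0,0,0,0, 0.4,-0.15,0,0,0,0,0, 0.5,-0.15,0,0,0,0,0,  0.5,-0.15,0,0,0,0,0, 0.5,-0.15,0,0,0,0,0]'; python3 -c "
from h import *
where()"; python3 -m handwheel '[0,-4,0,0,0,0,0, 0,-8,-2,0,0,0,0, 0,-10,-6,0,0,0,0, 0,-11,-10,0,0,0,0, 0,-11,-14,0,0,0,0, 0,-11,-18,0,0,0,0, 0,-11,-21,0,0,0,0, 0,-11,-21,0,0,0,0]';python3 look.py 5
```

```text
t: 25.72
tcp_pos: [0.4863, 0.0497, 0.1038]
tool_rot: [-0.101, -0.7, 0.701, 0.097]
force: [0.2, -3.5, 11.6]
finger_gap: -0.001
t 25.72 box [-61.1  42.5] z 103.8 F [ 0.2 -3.5 11.6] gap -0.001 q [-0.13  0.59  1.9  -0.    0.65  1.73]
t: 26.38
tcp_pos: [0.5439, 0.2583, 0.2126]
tool_rot: [0.099, 0.702, -0.699, -0.096]
force: [0.2, -0.9, 0.3]
finger_gap: 0.003
t 26.38 box [-63.8 258.9] z 212.6 F [ 0.2 -0.9  0.3] gap 0.003 q [0.26 0.54 1.53 0.   1.07 2.1 ]
simplex 0.042 4.26 0.77
simplex 0 7.06 0.75
simplex -0.042 2.14 0.95
seg7 0.042 4.16 0.82
seg7 0 7.04 0.63
seg7 -0.042 2.04 0.94
```

View pics/st5.png

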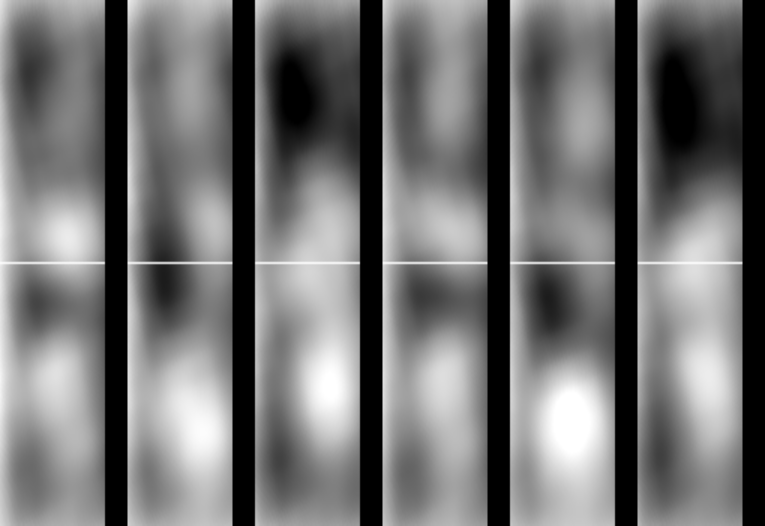

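Run:
```python
import warnings; warnings.filterwarnings('ignore')
from fit import *
s,im=avg("scene",10); np.save("avg5s.npy",im); I0=np.load("avg0s.npy")
cv2.imwrite("pics/s5.png",cv2.resize(im[165:205,280:345,::-1].clip(0,255).astype(np.uint8),None,fx=12,fy=12,interpolation=cv2.INTER_CUBIC))
for f,w,h,t in(('seg7',80,100,12),('seg7',90,110,18),('simplex',90,110,18)):
  tx={f:strip(f,w,h,t)}; out=[]
  for sig in(1.2,1.5):
   for dx in(-.004,-.002,0,.002,.004):
    for dy in(-.004,-.002,0,.002,):
      row=[];tot=0
      for I,vs in((I0,((5.6,6.6),(4.2,5.3),(4.2,5.3))),(im,((3.4,4.8),(6.4,7.6),(1.4,2.6)))):
       for yc,(l,hh) in zip((.042,0,-.042),vs):
        r=fitwheel([(s,I)],yc,l,hh,tx,dxs=(dx,),dys=(dy,),sig=sig,step=.1)[0]; row.append((float(r[1]),round(float(r[0]),2)));tot+=r[0]
      out.append((round(float(tot)/6,3),f,w,sig,dx,dy,row))
  for o in sorted([o for o in out if o[0]==o[0]],key=lambda o:-o[0])[:3]: print(o)
```

```text
(1.0, 'seg7', 80, 1.5, -0.004, -0.004, [(6.6, 1.0), (4.9, 1.0), (5.3, 1.0), (4.6, 1.0), (7.2, 1.0), (2.6, 1.0)])
(1.0, 'seg7', 80, 1.5, -0.004, -0.002, [(6.3, 1.0), (5.0, 1.0), (4.6, 1.0), (4.5, 1.0), (7.6, 1.0), (2.6, 1.0)])
(1.0, 'seg7', 80, 1.5, -0.004, 0.002, [(6.6, 1.0), (5.1, 1.0), (5.3, 1.0), (4.7, 1.0), (7.6, 1.0), (2.6, 1.0)])
(1.0, 'seg7', 90, 1.5, -0.004, -0.004, [(6.6, 1.0), (4.8, 1.0), (5.3, 1.0), (4.6, 1.0), (7.3, 1.0), (2.6, 1.0)])
(1.0, 'seg7', 90, 1.5, -0.004, -0.002, [(6.3, 1.0), (5.0, 1.0), (4.5, 1.0), (4.5, 1.0), (7.6, 1.0), (2.6, 1.0)])
(1.0, 'seg7', 90, 1.5, -0.004, 0.002, [(6.6, 1.0), (5.0, 1.0), (5.3, 1.0), (4.6, 1.0), (7.6, 1.0), (2.6, 1.0)])
(1.0, 'simplex', 90, 1.5, -0.004, -0.004, [(6.6, 1.0), (5.0, 1.0), (5.3, 1.0), (4.7, 1.0), (7.6, 1.0), (2.6, 1.0)])
(1.0, 'simplex', 90, 1.5, -0.004, 0.002, [(6.6, 1.0), (5.2, 1.0), (4.8, 1.0), (4.7, 1.0), (7.6, 1.0), (2.6, 1.0)])
(1.0, 'simplex', 90, 1.5, -0.002, -0.004, [(6.6, 1.0), (5.3, 1.0), (4.5, 1.0), (4.6, 1.0), (6.7, 1.0), (2.5, 1.0)])
```

View pics/s5.png

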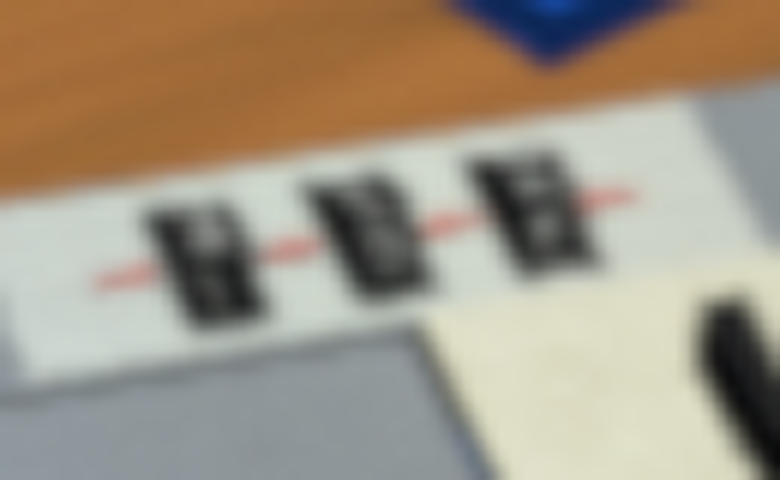

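```bash
cat > fit2.py <<'E'
import warnings; warnings.filterwarnings('ignore')
from fit import *
def fw2(s,img,yc,lo,hi,tex,dx,dy,sig,step=.05,thr=.5,xw=-.0623):
    pre=prep(s,yc,xw+dx,dy); u0,v0,W_,H_,_=pre[0]; I=img[v0:v0+H_,u0:u0+W_,0]; res=[]
    for v in np.arange(lo,hi+1e-6,step):
        g,o=model(pre,tex,v,sig); m=o>thr
        X=np.stack([g[m],np.ones(m.sum()),o[m]],1); y=I[m]; co=np.linalg.lstsq(X,y,rcond=None)[0]; e=y-X@co
        # R2 relative to no-glyph model
        X0=X[:,1:]; e0=y-X0@np.linalg.lstsq(X0,y,rcond=None)[0]
        res.append((float((1-(e**2).sum()/(e0**2).sum())*(1 if co[0]>0 else -1)),round(float(v),2),float((e**2).sum()/m.sum())))
    return sorted(res,reverse=True)
E
python3 - <<'E'
from fit2 import *
s=snap("scene"); t=snap("top")
S={"0":np.load("avg0s.npy"),"5":np.load("avg5s.npy")}
rg={"0":((5.6,6.6),(4.2,5.3),(4.2,5.3)),"5":((3.4,4.8),(6.5,7.6),(1.5,2.6))}
for f,w,h,tt in(('seg7',80,100,12),('seg7',90,110,18),('simplex',90,110,18)):
  tex=strip(f,w,h,tt); out=[]
  for sig in(.9,1.2,1.5):
   for dx in(-.004,-.002,0,.002,.004):
    for dy in(-.002,0,.002):
      row=[];tot=0
      for n in rg:
       for yc,(l,hh) in zip((.042,0,-.042),rg[n]):
        r=fw2(s,S[n],yc,l,hh,tex,dx,dy,sig)[0]; row.append((r[1],round(r[0],2)));tot+=r[2]
      out.append((round(tot/6,1),f,w,sig,dx,dy,row))
  for o in sorted(out)[:3]: print(o)
print("TOP")
for f,w,h,tt in(('seg7',80,100,12),('seg7',90,110,18),('simplex',90,110,18)):
  tex=strip(f,w,h,tt); out=[]
  for sig in(1.2,1.5):
   for dx in(-.002,-.001,0,.001):
    row=[];tot=0
    for n in("1","3","4","5"):
      I=np.load(f"avg{n}.npy")
      for yc,(l,hh) in zip((.042,0,-.042),rg["5"]):
        r=fw2(t,I,yc,l,hh,tex,dx,0,sig)[0]; row.append((r[1],round(r[0],2)));tot+=r[2]
    out.append((round(tot/12,1),f,w,sig,dx,row))
  for o in sorted(out)[:2]: print(o)
E
```

```text
(413.7, 'seg7', 80, 1.5, 0, -0.002, [(6.05, 0.27), (4.75, 0.22), (4.7, 0.14), (4.8, 0.16), (6.7, 0.14), (2.1, 0.37)])
(427.0, 'seg7', 80, 1.5, 0.002, -0.002, [(6.2, 0.22), (5.3, 0.16), (5.3, 0.19), (4.65, 0.14), (6.7, 0.28), (1.9, 0.24)])
(431.2, 'seg7', 80, 1.5, -0.002, -0.002, [(6.0, 0.36), (4.75, 0.29), (4.75, 0.27), (4.8, 0.09), (6.7, 0.03), (2.25, 0.5)])
(425.6, 'seg7', 90, 1.5, 0, -0.002, [(6.05, 0.28), (4.75, 0.19), (5.3, 0.09), (4.8, 0.14), (6.7, 0.11), (2.15, 0.35)])
(431.4, 'seg7', 90, 1.5, 0.002, -0.002, [(6.1, 0.24), (5.3, 0.16), (5.3, 0.18), (4.65, 0.12), (6.7, 0.26), (1.9, 0.22)])
(436.2, 'seg7', 90, 1.2, 0.002, -0.002, [(6.2, 0.28), (5.3, 0.19), (5.3, 0.22), (4.65, 0.17), (6.7, 0.19), (1.9, 0.29)])
(358.3, 'simplex', 90, 1.5, 0, -0.002, [(5.7, 0.33), (4.7, 0.42), (4.65, 0.32), (4.8, 0.31), (6.65, 0.24), (2.0, 0.36)])
(370.1, 'simplex', 90, 1.5, 0.002, -0.002, [(5.65, 0.34), (4.6, 0.34), (4.55, 0.32), (4.8, 0.22), (6.7, 0.35), (2.35, 0.31)])
(393.0, 'simplex', 90, 1.2, 0, -0.002, [(5.7, 0.34), (4.7, 0.36), (4.65, 0.29), (4.8, 0.34), (6.75, 0.24), (2.15, 0.36)])
TOP
(277
[... 474 characters left out ...]
95, 0.14), (2.0, 0.44), (4.1, 0.05), (6.95, 0.15), (2.0, 0.44), (4.15, 0.07), (6.95, 0.15), (2.0, 0.44)])
(286.9, 'seg7', 90, 1.5, 0.001, [(4.1, 0.0), (7.1, 0.12), (2.15, 0.43), (4.1, 0.01), (7.0, 0.1), (2.05, 0.47), (4.1, 0.02), (7.0, 0.1), (2.0, 0.47), (4.15, 0.03), (7.0, 0.1), (2.0, 0.47)])
(288.4, 'simplex', 90, 1.5, 0.001, [(4.15, 0.05), (7.0, 0.11), (2.1, 0.36), (4.15, 0.07), (6.95, 0.13), (2.05, 0.41), (4.15, 0.08), (6.95, 0.14), (2.05, 0.41), (4.15, 0.09), (6.95, 0.14), (2.05, 0.41)])
(288.9, 'simplex', 90, 1.2, 0.001, [(4.15, 0.07), (7.0, 0.13), (2.1, 0.29), (4.15, 0.09), (6.95, 0.17), (2.05, 0.33), (4.15, 0.09), (6.95, 0.17), (2.05, 0.33), (4.15, 0.12), (6.95, 0.17), (2.05, 0.34)])
```

```bash
python3 -c "
from h import *
where(); plan(-.0575,.042,.115)"
```

```text
t 27.48 box [-63.6 252.6] z 211.7 F [ 0.9  0.2 -0.5] gap -0.002 q [0.25 0.53 1.54 0.   1.07 2.1 ]
shift cm [-0.61  9.67 21.06] turn [0. 0. 0.] target [0.49  0.048 0.115]
```

```bash
python3 -m handwheel '[-0.6,0,4,0,0,0,0, -0.6,0,8,0,0,0,0, -0.6,0,12,0,0,0,0, -0.6,0,16,0,0,0,0, -0.6,3,20,0,0,0,0, -0.6,6,21,0,0,0,0, -0.6,9,21,0,0,0,0, -0.6,9.7,21,0,0,0,0, -0.6,9.7,21,0,0,0,0, -0.6,9.7,21,0,0,0,0]'; python3 -c "
from h import *
where()"; python3 -m handwheel '[0,0.7,0,0,0,0,0, 0,1.1,0,0,0,0,0, 0,1.3,0,0,0,0,0, 0,1.3,0,0,0,0,0]'; python3 -c "
from h import *
where()"
```

```text
t: 28.32
tcp_pos: [0.4904, 0.0492, 0.1151]
tool_rot: [0.099, 0.7, -0.7, -0.099]
force: [0.6, -0.9, 0.4]
finger_gap: 0.001
t 28.32 box [-57.   43.1] z 115.1 F [ 0.6 -0.9  0.4] gap 0.001 q [-0.13  0.57  1.88  0.    0.69  1.72]
t: 28.65
tcp_pos: [0.4919, 0.0491, 0.1039]
tool_rot: [0.101, 0.7, -0.7, -0.097]
force: [-0.1, -0.2, 9.8]
finger_gap: 0.003
t 28.65 box [-55.5  43.5] z 103.9 F [-0.1 -0.2  9.8] gap 0.003 q [-0.13  0.59  1.88 -0.    0.66  1.72]
```

```bash
python3 -m handwheel '[0.2,0,0,0,0,0,0, 0.4,0,0,0,0,0,0, 0.6,0,0,0,0,0,0, 0.75,0,0,0,0,0,0,  0.75,0,0,0,0,0,0, 0.75,0,0,0,0,0,0]'; python3 -c "
from h import *
where()"; python3 -m handwheel '[0,-4,0,0,0,0,0, 0,-8,-2,0,0,0,0, 0,-10,-6,0,0,0,0, 0,-11,-10,0,0,0,0, 0,-11,-14,0,0,0,0, 0,-11,-18,0,0,0,0, 0,-11,-21,0,0,0,0, 0,-11,-21,0,0,0,0]';python3 look.py 6
```

```text
t: 29.15
tcp_pos: [0.4851, 0.0511, 0.1039]
tool_rot: [0.102, 0.7, -0.7, -0.097]
force: [-0.0, -0.5, 9.8]
finger_gap: -0.001
t 29.15 box [-62.6  43.5] z 103.9 F [-0.  -0.5  9.8] gap -0.001 q [-0.12  0.59  1.9  -0.    0.65  1.73]
t: 29.82
tcp_pos: [0.5427, 0.2589, 0.213]
tool_rot: [0.099, 0.702, -0.699, -0.095]
force: [0.6, -0.7, -0.3]
finger_gap: -0.0
t 29.82 box [-65.1 259.1] z 213.0 F [ 0.6 -0.7 -0.3] gap -0.0 q [0.26 0.53 1.53 0.   1.07 2.1 ]
simplex 0.042 3.74 0.5
simplex 0 7.06 0.73
simplex -0.042 2.14 0.95
seg7 0.042 3.68 0.35
seg7 0 7.04 0.61
seg7 -0.042 2.0 0.94
```

View pics/st6.png

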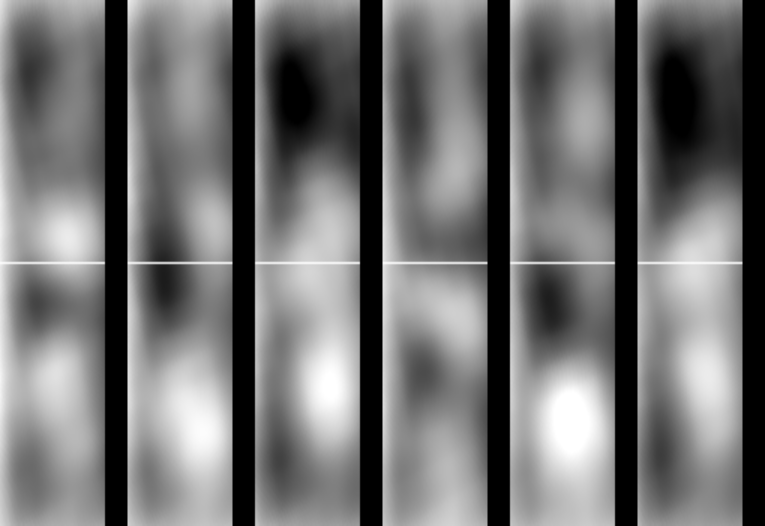

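```bash
python3 -c "
from h import *
where(); plan(-.0645,.042,.115)"
```

```text
t 30.32 box [-64.8 251.6] z 211.8 F [ 0.4  0.6 -0.3] gap 0.001 q [ 0.25  0.53  1.54 -0.    1.07  2.1 ]
shift cm [-0.06  9.68 20.96] turn [-0.    -0.002  0.   ] target [0.483 0.05  0.115]
```

```bash
python3 -m handwheel '[0,0,4,0,0,0,0, 0,0,8,0,0,0,0, 0,0,12,0,0,0,0, 0,0,16,0,0,0,0, 0,3,20,0,0,0,0, 0,6,20.9,0,0,0,0, 0,9,20.9,0,0,0,0, 0,9.7,20.9,0,0,0,0, 0,9.7,20.9,0,0,0,0, 0,9.7,20.9,0,0,0,0]'; python3 -c "
from h import *
where()"; python3 -m handwheel '[0,0.7,0,0,0,0,0, 0,1.1,0,0,0,0,0, 0,1.3,0,0,0,0,0, 0,1.3,0,0,0,0,0]'; python3 -c "
from h import *
where()"
```

```text
t: 31.15
tcp_pos: [0.4834, 0.052, 0.1152]
tool_rot: [0.1, 0.7, -0.7, -0.099]
force: [-0.5, -0.5, 0.6]
finger_gap: 0.001
t 31.15 box [-64.5  43.9] z 115.2 F [-0.5 -0.5  0.6] gap 0.001 q [-0.12  0.56  1.89  0.    0.68  1.73]
t: 31.48
tcp_pos: [0.4848, 0.0521, 0.1038]
tool_rot: [-0.101, -0.7, 0.7, 0.097]
force: [-0.4, -0.7, 10.2]
finger_gap: -0.002
t 31.48 box [-63.2  44.4] z 103.8 F [-0.4 -0.7 10.2] gap -0.002 q [-0.12  0.59  1.9  -0.    0.65  1.73]
```

```bash
python3 -m handwheel '[-0.1,0,0,0,0,0,0, -0.2,0,0,0,0,0,0, -0.3,0,0,0,0,0,0, -0.4,0,0,0,0,0,0, -0.43,0,0,0,0,0,0, -0.43,0,0,0,0,0,0]'; python3 -c "
from h import *
where()"; python3 -m handwheel '[0,-4,0,0,0,0,0, 0,-8,-2,0,0,0,0, 0,-10,-6,0,0,0,0, 0,-11,-10,0,0,0,0, 0,-11,-14,0,0,0,0, 0,-11,-18,0,0,0,0, 0,-11,-21,0,0,0,0, 0,-11,-21,0,0,0,0]';python3 look.py 7
```

```text
t: 31.98
tcp_pos: [0.4883, 0.0511, 0.1038]
tool_rot: [0.101, 0.7, -0.7, -0.098]
force: [-0.9, 0.5, 11.1]
finger_gap: 0.003
t 31.98 box [-59.5  44.4] z 103.8 F [-0.9  0.5 11.1] gap 0.003 q [-0.12  0.59  1.89  0.    0.66  1.73]
t: 32.65
tcp_pos: [0.5471, 0.2587, 0.213]
tool_rot: [0.099, 0.702, -0.699, -0.095]
force: [0.4, -0.2, 0.6]
finger_gap: 0.001
t 32.65 box [-60.9 260.1] z 213.0 F [ 0.4 -0.2  0.6] gap 0.001 q [0.26 0.54 1.52 0.   1.07 2.1 ]
simplex 0.042 4.1 0.72
simplex 0 7.06 0.74
simplex -0.042 2.14 0.95
seg7 0.042 4.02 0.34
seg7 0 7.04 0.62
seg7 -0.042 2.0 0.94
```

View pics/st7.png

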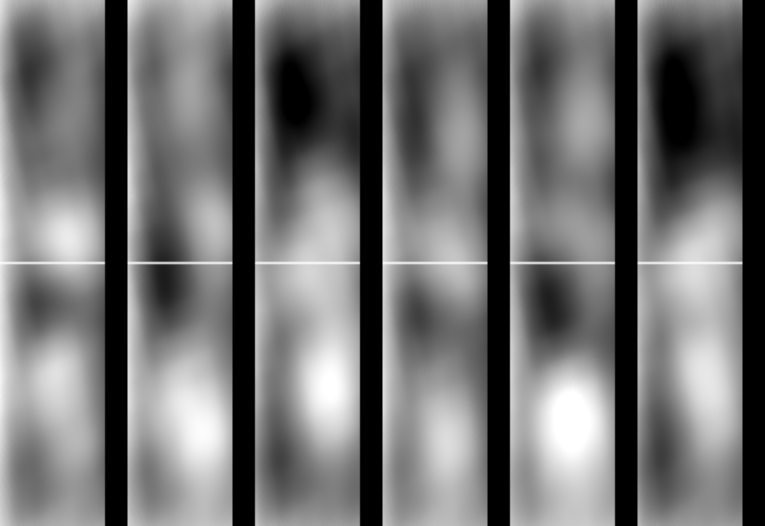

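```bash
python3 -c "
from h import *
where(); plan(.034,.060,.104)"
```

```text
t 33.15 box [-60.5 252.6] z 211.8 F [0.6 0.5 0.2] gap -0.003 q [ 0.25  0.54  1.53 -0.    1.07  2.1 ]
shift cm [-9.48 10.78 19.25] turn [-0.    -0.001  0.   ] target [0.582 0.04  0.104]
```

```bash
python3 -m handwheel '[-2,0,4,0,0,0,4, -4,0,8,0,0,0,4, -6,0,12,0,0,0,4, -8,1,16,0,0,0,4, -9.5,4,19.2,0,0,0,4, -9.5,7,19.2,0,0,0,4, -9.5,8,19.2,0,0,0,4, -9.5,8,19.2,0,0,0,4]'; python3 -c "
from h import *
where(); plan(.034,.060,.104)
s=snap('scene'); crop(s,270,110,390,250,4,'g1.png')"
```

```text
t: 33.82
tcp_pos: [0.5805, 0.0405, 0.1286]
tool_rot: [0.098, 0.7, -0.7, -0.103]
force: [-0.3, -0.3, -0.7]
finger_gap: 0.467
t 33.82 box [32.  59.9] z 128.6 F [-0.3 -0.3 -0.7] gap 0.467 q [-0.12  0.63  1.64  0.    0.88  1.73]
shift cm [-0.22  2.45 -0.01] turn [-0.001 -0.003  0.008] target [0.582 0.04  0.104]
```

View pics/g1.png

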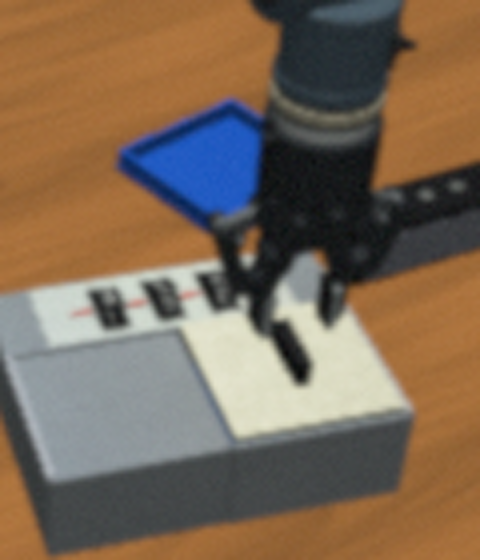

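```bash
python3 -m handwheel '[0,1.5,0,0,0,0,4, 0,2.6,0,0,0,0,4, 0,2.6,0,0,0,0,4, 0,2.6,0,0,0,0,1, 0,2.6,0,0,0,0,0.8, 0,2.6,0,0,0,0,0.8, 0,2.6,0,0,0,0,0.8]' 25; python3 -c "
from h import *
where()"
```

```text
t: 34.45
tcp_pos: [0.5829, 0.04, 0.1069]
tool_rot: [-0.099, -0.699, 0.701, 0.099]
force: [-2.8, -6.5, 1.8]
finger_gap: 0.134
t 34.45 box [34.5 60.1] z 106.9 F [-2.8 -6.5  1.8] gap 0.134 q [-0.12  0.67  1.65 -0.    0.82  1.73]
```

```bash
python3 -m handwheel '[0,0,1.5,0,0,0,0.8, 0,0,3,0,0,0,0.8, 0,0,4.5,0,0,0,0.8, 0,0,6,0,0,0,0.8, 0,0,7.5,0,0,0,0.8, 0,0,9,0,0,0,0.8, 0,0,10.5,0,0,0,0.8, 0,0,11.8,0,0,0,0.8, 0,0,12.3,0,0,0,0.8, 0,0,12.3,0,0,0,0.8]'; python3 -c "
from h import *
where()"
```

```text
t: 35.28
tcp_pos: [0.5495, -0.0755, 0.1069]
tool_rot: [0.101, 0.701, -0.699, -0.1]
force: [0.9, 5.6, 5.0]
finger_gap: 0.127
t 35.28 box [ 34.6 -60.2] z 106.9 F [0.9 5.6 5. ] gap 0.127 q [-0.34  0.64  1.73  0.01  0.77  1.51]
```

```bash
python3 -m handwheel '[0,0,0,0,0,0,4, 0,0,0,0,0,0,4, 0,0,0,0,0,0,4, 0,-4,0,0,0,0,4, 0,-8,2,0,0,0,4, 0,-11,6,0,0,0,4, 0,-11,10,0,0,0,4, 0,-11,14,0,0,0,4, 0,-11,18,0,0,0,4, 0,-11,22,0,0,0,4]'
python3 - <<'E'
from h import *
where()
s,im=avg("top",4); np.save("avg8.npy",im); cv2.imwrite("pics/t8.png",im[...,::-1].astype(np.uint8))
r=rect(s,im,-.1,.1,-.13,.13,.054,.4); cv2.imwrite("pics/r8.png",np.clip(r[...,::-1],0,255).astype(np.uint8))
E
```

```text
t: 36.12
tcp_pos: [0.4876, -0.2874, 0.2163]
tool_rot: [-0.1, -0.7, 0.7, 0.099]
force: [0.9, 0.2, -1.3]
finger_gap: 0.468
t 36.12 box [  34.1 -280.9] z 216.3 F [ 0.9  0.2 -1.3] gap 0.468 q [-0.73  0.49  1.62 -0.    1.04  1.12]
```

View pics/t8.png

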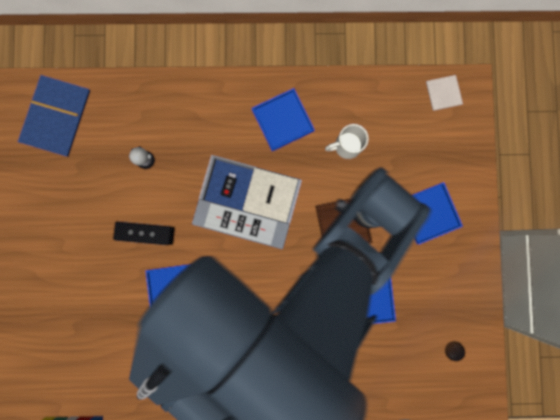

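View pics/r8.png

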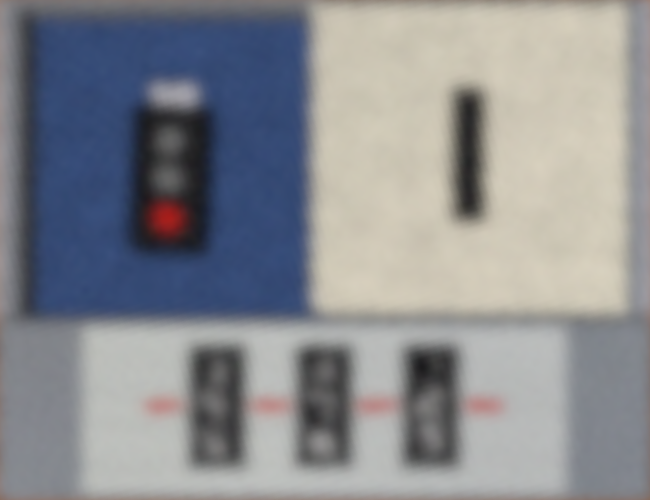

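Run:
```python
from h import *
s=snap("top"); im=np.load("avg8.npy")
r=rect(s,im,-.1,.1,-.13,.13,.054,.4)
sub=r[80:270,90:270]; b=sub[...,2]; m=((b<75)).astype(np.uint8); m=cv2.morphologyEx(m,cv2.MORPH_CLOSE,np.ones((25,25),np.uint8))
c=max(cv2.findContours(m,0,cv2.CHAIN_APPROX_NONE)[0],key=cv2.contourArea); (cx,cy),(w,h),a=cv2.minAreaRect(c)
print("box x,y",.1-(cy+80)*.0004,.13-(cx+90)*.0004,"size mm",w*.4,h*.4,"ang",a)
# lug (bright)
W=world(s); p=proj(s,[b2w(.029,.062,.054)])[0].astype(int); print(p,W[p[1],p[0]], W[p[1]+10,p[0]+12])
# tray refit from avg2
print("tray", (A.T@(np.array([.4681,-.2841])-BOX)))
plan(.029,.062,.056)
```

```text
box x,y 0.02778503723144532 0.061566967773437495 size mm 31.936297607421878 57.941497802734375 ang 2.573359727859497
[228 185] [0.58114215 0.04383716 0.05246233] [0.55332385 0.01104412 0.04369954]
tray [ 0.01443913 -0.28318282]
shift cm [  0.5   15.97 -34.08] turn [ 0.001 -0.001  0.001] target [0.578 0.043 0.056]
```

```bash
python3 -m handwheel '[0.6,0,-4,0,0,0,5.5, 0.6,0,-8,0,0,0,5.5, 0.6,0,-12,0,0,0,5.5, 0.6,0,-16,0,0,0,5.5, 0.6,0,-20,0,0,0,5.5, 0.6,0,-24,0,0.02,0,5.5, 0.6,0,-28,0,0.045,0,5.5, 0.6,3,-32,0,0.045,0,5.5, 0.6,7,-34.1,0,0.045,0,5.5, 0.6,10,-34.1,0,0.045,0,5.5]'; python3 -m handwheel '[0,0,0,0,0,0,5.5, 0,0,0,0,0,0,5.5]'; python3 -c "
from h import *
where(); plan(.028,.0615,.059)"
```

```text
t: 37.2
tcp_pos: [0.5792, 0.0495, 0.1165]
tool_rot: [0.115, 0.699, -0.698, -0.111]
force: [1.3, -0.3, 0.2]
finger_gap: 0.643
t: 37.37
tcp_pos: [0.5748, 0.0458, 0.1135]
tool_rot: [-0.111, -0.698, 0.698, 0.117]
force: [-0.8, -0.1, 0.3]
finger_gap: 0.642
t 37.37 box [25.1 63.4] z 113.5 F [-0.8 -0.1  0.3] gap 0.642 q [-0.11  0.65  1.66 -0.    0.84  1.78]
shift cm [-0.34  5.45  0.17] turn [-0.002 -0.041  0.007] target [0.577 0.043 0.059]
```

```bash
python3 -m handwheel '[-0.2,2,0.15,0,0,0,5.5, -0.2,4,0.15,0,0,0,5.5, -0.2,5,0.15,0,0,0,5.5, -0.2,5,0.15,0,0,0,5.5]'; python3 -c "
from h import *
where(); plan(.028,.0615,.059)"
```

```text
t: 37.7
tcp_pos: [0.5787, 0.0411, 0.0664]
tool_rot: [-0.115, -0.698, 0.698, 0.116]
force: [-0.2, -0.9, 0.2]
finger_gap: 0.645
t 37.7 box [30.1 59.9] z 66.4 F [-0.2 -0.9  0.2] gap 0.645 q [-0.12  0.73  1.68 -0.    0.74  1.78]
shift cm [ 0.21  0.74 -0.15] turn [-0.    -0.046  0.   ] target [0.577 0.043 0.059]
```

```bash
python3 -m handwheel '[0.15,0.75,-0.1,0,0,0,5.5, 0.15,0.75,-0.1,0,0,0,5.5, 0.15,0.75,-0.1,0,0,0,5.5]'; python3 -c "
from h import *
where()"; python3 -m handwheel '[0,0,0,0,0,0,3.5, 0,0,0,0,0,0,2.5, 0,0,0,0,0,0,2.2, 0,0,0,0,0,0,2.2, 0,0,0,0,0,0,2.2]' 30;  python3 -c "
from h import *
where()"
```

```text
t: 37.95
tcp_pos: [0.5782, 0.0428, 0.0593]
tool_rot: [0.116, 0.698, -0.698, -0.115]
force: [0.2, -0.2, 0.4]
finger_gap: 0.645
t 37.95 box [29.1 61.5] z 59.3 F [ 0.2 -0.2  0.4] gap 0.645 q [-0.12  0.74  1.68  0.    0.72  1.78]
t: 38.37
tcp_pos: [0.5784, 0.0429, 0.0591]
tool_rot: [0.116, 0.698, -0.698, -0.115]
force: [-0.7, 0.1, 6.4]
finger_gap: 0.365
t 38.37 box [29.3 61.6] z 59.1 F [-0.7  0.1  6.4] gap 0.365 q [-0.12  0.74  1.68 -0.    0.72  1.78]
```

```bash
python3 -m handwheel '[0,-1,0,0,0,0,2.2, 0,-3,0,0,0,0,2.2, 0,-6,0,0,0,0,2.2, 0,-9,0,0,0,0,2.2, 0,-12,0,0,0,0,2.2, 0,-12,0,0,0,0,2.2]';  python3 -c "
from h import *
where()
s=snap('scene'); crop(s,250,90,390,230,5,'f1.png')"
```

```text
t: 38.87
tcp_pos: [0.5814, 0.0427, 0.1844]
tool_rot: [0.119, 0.698, -0.697, -0.111]
force: [-0.1, 0.1, 0.6]
finger_gap: 0.362
t 38.87 box [32.2 62.3] z 184.4 F [-0.1  0.1  0.6] gap 0.362 q [-0.12  0.55  1.61  0.    0.97  1.78]
```

View pics/f1.png

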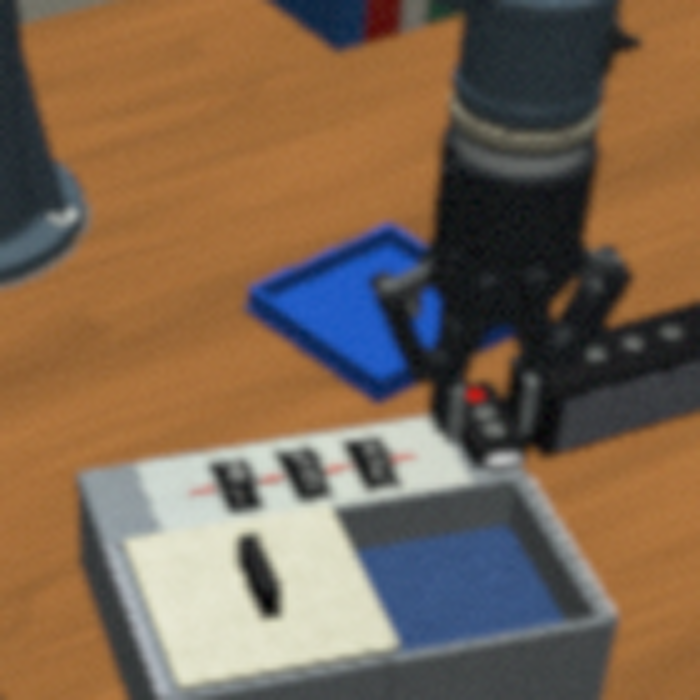

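```bash
python3 -c "
from h import *
where(); q=manip.sense(); plan(.468,-.284,.1,True,Ro.from_quat(q['tool_rot']).as_matrix())"
```

```text
t 38.92 box [30.8 62. ] z 181.9 F [-0.4 -0.1 -0.5] gap 0.366 q [-0.12  0.55  1.61  0.    0.97  1.78]
shift cm [ 0.17  8.14 34.56] turn [0. 0. 0.] target [ 0.468 -0.284  0.1  ]
```

```bash
python3 -m handwheel '[0,0,3,0,0,0,2.2, 0,0,7,0,0,0,2.2, 0,0,11,0,0,0,2.2, 0,0,15,0,0,0,2.2, 0,0,19,0,0,0,2.2, 0,0,23,0,0,0,2.2, 0.1,0,27,0,0,0,2.2, 0.2,1,31,0,0,0,2.2, 0.2,4,34.5,0,0,0,2.2, 0.2,7,34.5,0,0,0,2.2]'; python3 -m handwheel '[0,1,0,0,0,0,2.2, 0,1,0,0,0,0,2.2, 0,1,0,0,0,0,2.2]'; python3 -c "
from h import *
where(); q=manip.sense(); plan(.468,-.284,.027,True,Ro.from_quat(q['tool_rot']).as_matrix())
s=snap('scene'); crop(s,150,130,310,290,4,'p1.png')"
```

```text
t: 39.75
tcp_pos: [0.4651, -0.2899, 0.1086]
tool_rot: [-0.119, -0.695, 0.699, 0.115]
force: [0.9, 0.1, -1.2]
finger_gap: 0.364
t: 40.0
tcp_pos: [0.4644, -0.2815, 0.0975]
tool_rot: [0.114, 0.699, -0.697, -0.116]
force: [0.1, -0.1, -0.3]
finger_gap: 0.365
t 40.0 box [  10.2 -281.7] z 97.5 F [ 0.1 -0.1 -0.3] gap 0.365 q [-0.75  0.65  1.76  0.    0.74  1.15]
shift cm [-0.44  7.04  0.14] turn [0. 0. 0.] target [ 0.468 -0.284  0.027]
```

View pics/p1.png

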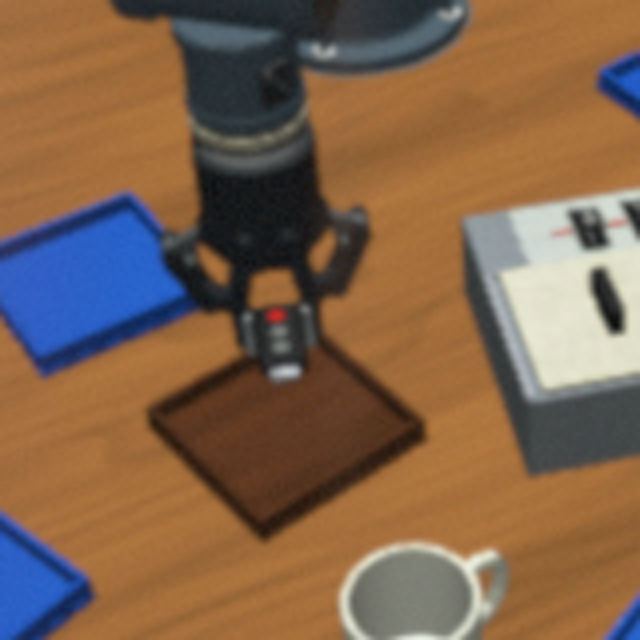

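```bash
python3 -m handwheel '[-0.2,2,0.1,0,0,0,2.2, -0.3,4,0.1,0,0,0,2.2, -0.3,5.5,0.1,0,0,0,2.2, -0.3,6.3,0.1,0,0,0,2.2, -0.3,6.5,0.1,0,0,0,2.2, -0.3,6.5,0.1,0,0,0,2.2]'; python3 -m handwheel '[0,0.2,0,0,0,0,2.2, 0,0.2,0,0,0,0,2.2]'; python3 -m handwheel '[0,0.2,0,0,0,0,2.2, 0,0.2,0,0,0,0,2.2]'
```

```text
t: 40.55
tcp_pos: [0.4682, -0.2846, 0.0339]
tool_rot: [-0.115, -0.698, 0.698, 0.114]
force: [0.4, -0.3, -0.8]
finger_gap: 0.366
t: 40.72
tcp_pos: [0.4682, -0.2852, 0.0321]
tool_rot: [-0.116, -0.697, 0.698, 0.114]
force: [-0.3, -0.2, -0.5]
finger_gap: 0.361
t: 40.88
tcp_pos: [0.4677, -0.2852, 0.0296]
tool_rot: [-0.115, -0.697, 0.698, 0.115]
force: [-0.6, 0.1, 0.0]
finger_gap: 0.363
```

```bash
python3 -m handwheel '[0,0.2,0,0,0,0,2.2, 0,0.2,0,0,0,0,2.2]'; python3 -m handwheel '[0,0.1,0,0,0,0,2.2, 0,0.1,0,0,0,0,2.2]';  python3 -m handwheel '[0,0.1,0,0,0,0,2.2, 0,0.1,0,0,0,0,2.2]'
```

```text
t: 41.05
tcp_pos: [0.4675, -0.285, 0.0271]
tool_rot: [0.115, 0.698, -0.698, -0.115]
force: [0.2, 0.6, -0.2]
finger_gap: 0.359
t: 41.22
tcp_pos: [0.4674, -0.285, 0.026]
tool_rot: [0.115, 0.698, -0.698, -0.115]
force: [-0.3, -0.0, -0.9]
finger_gap: 0.363
t: 41.38
tcp_pos: [0.4676, -0.2851, 0.0252]
tool_rot: [-0.115, -0.698, 0.698, 0.115]
force: [-0.7, -1.0, -0.7]
finger_gap: 0.364
```

```bash
python3 -m handwheel '[0,0.1,0,0,0,0,2.2, 0,0.1,0,0,0,0,2.2, 0,0.1,0,0,0,0,2.2]';  python3 -c "
from h import *
where()"
```

```text
t: 41.63
tcp_pos: [0.4676, -0.2851, 0.0251]
tool_rot: [-0.115, -0.698, 0.698, 0.115]
force: [-1.3, 0.7, 6.9]
finger_gap: 0.364
t 41.63 box [  14.2 -284.3] z 25.1 F [-1.3  0.7  6.9] gap 0.364 q [-0.75  0.78  1.77 -0.    0.59  1.15]
```

Contact with the tray floor at the expected height. Release slightly, then rise.

```bash
python3 -m handwheel '[0,0,0,0,0,0,3.6, 0,0,0,0,0,0,4.2, 0,0,0,0,0,0,4.6, 0,0,0,0,0,0,4.8, 0,-2,0,0,0,0,4.8, 0,-5,0,0,0,0,4.8, 0,-9,0,0,0,0,4.8, 0,-13,0,0,0,0,4.8, 0,-16,3,0,0,0,4.8, 0,-18,6,0,0,0,4.8]'; python3 -m handwheel '[0,0,4,0,0,0,4.8, 0,0,8,0,0,0,4.8, 0,0,12,0,0,0,4.8, 0,0,16,0,0,0,4.8, 0,0,16,0,0,0,4.8, 0,0,16,0,0,0,4.8]'; python3 look.py 9
python3 - <<'E'
from h import *
im=np.load("avg9.npy"); cv2.imwrite("pics/t9.png",im[...,::-1].clip(0,255).astype(np.uint8))
s=snap("scene"); crop(s,165,150,385,310,3.6,"s9.png")
E
```

```text
t: 42.47
tcp_pos: [0.4492, -0.3415, 0.2076]
tool_rot: [-0.115, -0.697, 0.699, 0.113]
force: [0.9, -1.4, -1.1]
finger_gap: 0.562
t: 42.97
tcp_pos: [0.3955, -0.4954, 0.2036]
tool_rot: [0.117, 0.697, -0.697, -0.116]
force: [0.5, 0.7, 1.0]
finger_gap: 0.562
t 42.97 box [   3.6 -506.4] z 203.6 F [0.5 0.7 1. ] gap 0.562 q [-1.07  0.59  1.45  0.    1.1   0.83]
simplex 0.042 4.1 0.71
simplex 0 7.06 0.75
simplex -0.042 2.14 0.96
seg7 0.042 4.02 0.34
seg7 0 7.04 0.63
seg7 -0.042 2.04 0.94
```

View pics/t9.png

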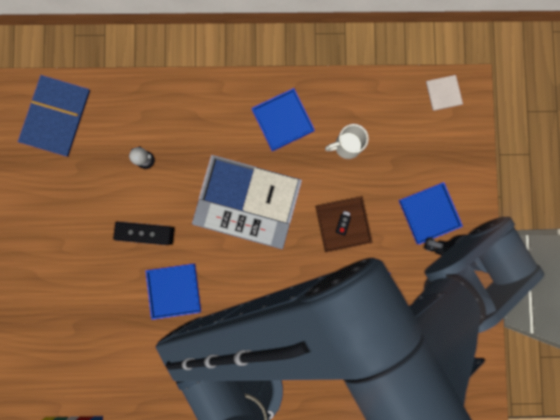

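View pics/s9.png

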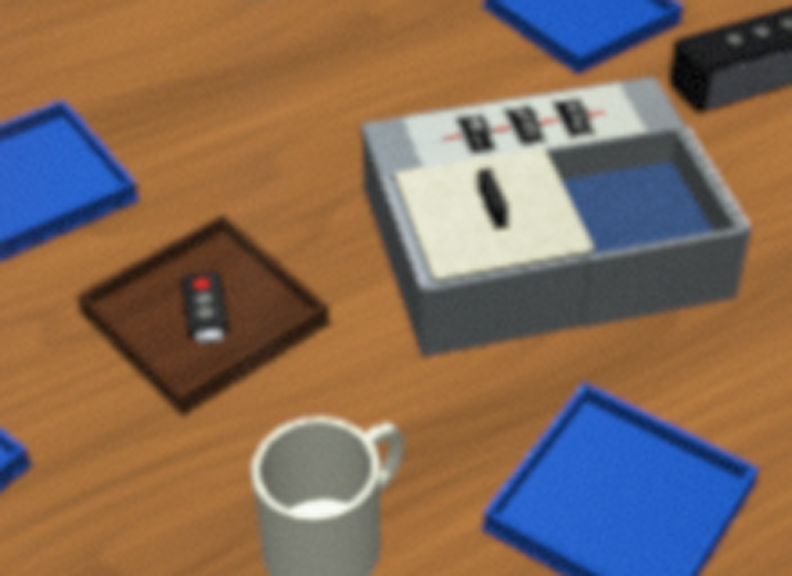

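View pics/st9.png

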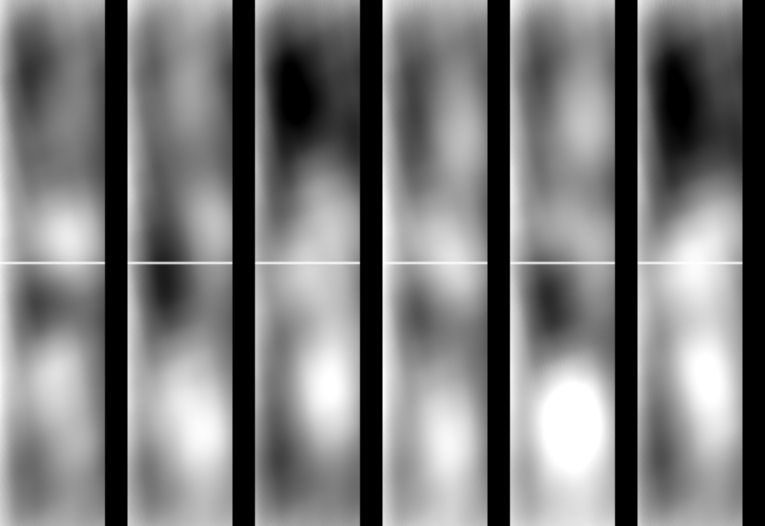

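The fob lies flat, buttons up, in the wooden tray at (344,222) in the top view. The cover is at its stop, the wheel digits read as before, and the bystanders haven't moved.

```bash
python3 -c "
from h import *
print(manip.sign_off()); where()"
```

```text
the job is handed in; nothing more can be done
None
the job is handed in; nothing more can be done
```

I dialled the wheels to 4-7-2, then slid the cover open. I set the fob flat, buttons up, in the wooden tray and handed the job in at about 43.5 s of the 72 s.

**Wheels:** my last image fits read about 4.02–4.10, 7.04–7.06 and 2.04–2.14 digits, against a tolerance of 0.25.
- The digits are only a few pixels tall, so I read them by fitting digit shapes to averaged frames. The left "4" fitted poorly (fit score 0.34 with one digit style, 0.71 with the other), so it is the least certain.
- At first the left wheel read about 4.2, and several short corrections barely moved it. A longer stroke then overshot to about 3.7, and I rolled it back about 4 mm.
- I also tried to fit the digits in the scene camera, but its fits did not settle on a reading. The wheel check therefore rests on the top camera and the measured strokes.

**Cover:** it moved 120 mm and was pressing on its stop at 5.6 N when I let go.

**Fob:** the fingers closed on it at 31 mm, and I lowered it until the floor pushed back with 7 N before releasing. The last pictures show it flat, buttons up, inside the wooden tray.

**Bystanders:** the speaker, figure and mug are where they were in the pictures. I saw no force above about 26 N in the readings I took.

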